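# Eject a soap bar from its mould and bed it in the stamping die

## Robot

A 6-joint arm with a two-finger parallel gripper is mounted at the origin on the work surface. World frame = base frame: x ahead of the robot, y to its left, z up, the work surface at z = 0. Lengths are in m, angles in rad, forces in N, time in s.
With the tool pointing down it reaches from about 0.4 to 0.825 m from the base axis. Payload 7 kg.
Tool frame: the origin (TCP) lies on the centre line of the jaws, within the pads' length; the fingertips stand 22 mm ahead of it and the grasp point (between the pads) lies 3 mm ahead of it; z points along the fingers, y is the line along which they close (so a half turn about z gives the same grasp; the last joint's range is limited). The gripper opens to 88 mm and grips with 3 to 60 N. Pads are 19 mm wide; open, the fingers measure 130 mm over their backs; the gripper's body (78 mm by 193 mm) begins 47 mm behind the grasp point.
Start: joints at [-1.027, 0.359, 0.012, 0, -1.224, -0.288], TCP at [0.171, -0.653, 0.249] pointing down, gripper open.
Joint ranges: [-3.07, 3.07], [-1.43, 2.12], [-1.02, 1.25], [-3.03, 1.67], [-3.05, -0], [-3.03, 3.03]. Speed limits (rad/s): [2.39, 2.39, 3.01, 3.14, 3.14, 3.14].

## Interface

Orientations are given as [roll, pitch, yaw] about the fixed x, y, z axes, in that order (R = Rz(yaw) Ry(pitch) Rx(roll)).
In Python, from station import arm gives the robot as it stands.
- The arm moves only by the tool arm_command, never from a script. Its argument "series" is one flat list of numbers, 7 for each row, row after row: the turn, a rotation vector about the tool's x, y, z each as a share of 90 degrees, from -1 to 1, then the shift along the tool's x, y, z each as a share of 0.1 m, from -1 to 1, then the opening, from 0 (shut) to 1 (fully open). A call has 1 to 8 rows; each row is the pose to reach, as a shift and turn from the pose commanded when the call began, along the tool's axes at that moment; what a row does not reach only later rows make up. A row lasts 1/8 s, in which the tool goes at most 62.5 mm and 10.7 degrees, less where a joint would pass 70% of its speed; a pose out of reach is approached as far as the arm can. A call with a number of a shift or a turn outside -1 to 1 is refused whole. A call with a gripper value outside its range is refused whole. The fingers move at their own pace and stop on an object; "force" is the grip in N (left out, the last holds). Time passes only in rows, so rows that repeat a pose let the fingers close. It gives the time, the measured TCP pose, the force, the opening and the grip force at its end, in the units of the state.
- arm.get_state(): the state, without advancing time (a new reading comes with each control period).
- arm.grab_frame(name): name is "scene" or "top" or "wrist"; returns the picture (480x640x3 uint8, blue, green, red); there is no depth.
- arm.camera_model(name): a dict with "fovy" (degrees; the focal length in pixels is half the picture's height over the tangent of half this angle, whatever the lens; pixels are square), "cx", "cy" (the principal point, pixels), "pose" (4x4, takes a point from camera to world coordinates). Camera axes: x right, y down, z forward; pixel columns grow to the right and rows downward; lengths in m; the calibration is good to about 2 mm. A picture is of the moment at which its call begins: read the wrist's pose just before it. camera_model takes no time and is no camera call; for the wrist camera it gives the pose at the moment of the call.
- arm.job_done(): hands the job in; it is judged then, once.
The state is a dict: "t": time; "q": joint angles; "qd": joint speeds; "joint_efforts": joint torques, N m; "eef_pos": TCP position; "ee_rot": TCP orientation; "force": force on the tool from outside, world axes, zero at the start; "moment": the same for the moment, N m; "width": finger opening in m; "gripper_force": force on a finger pad.
Only numpy, scipy, OpenCV 4.12 (cv2) and the standard library are available. Lean on these libraries where they do the work, as an engineer would, in place of code of your own. Each camera call takes 0.05 s, during which the arm holds its last target. There are 200 camera calls.

## Task

Press the soap mould's spring ejector fully home so that it pushes the bar out of the mouth, let the ejector spring back, and draw the bar out. The bar comes out standing on its long edge: lay it over and bed it flat and fully down in the stamping die whose cavity has the bar's oblong outline (not the round one), ready for stamping. Leave everything else on the slab where it is.

Things in the scene. Friction and masses are not known exactly. Their poses are not given: they have to be found in the camera images.
- soap: Cream oblong soap bar: 84 mm long (its x) x 30 mm thick (its y) x 54 mm wide (its z), about 140 g, origin at its centre. At the start it stands on its long edge in the mould (z up, centre 37 mm above the slab), x along the mould's x. Lying flat, its y axis is vertical. Alike either way round and either side up. On edge it stands by itself, but tips over when pushed near the top.
- mould: Aluminium push-out soap mould, fixed: a channel along its x axis, floor 10 mm above the slab; origin under the channel's middle at slab height, z up. The bar leaves towards +x. Cheeks (44 mm wide outside) and lips over the bar's upper edges (top at 70 mm) keep it from being gripped or lifted inside. Base plate 80 mm wide from x = -90 mm; spring barrel 26 mm across, behind it to x = -95 mm.
- mould_mouth (a point): Middle of the channel floor at its open mouth, x = +58 mm in the mould's frame, 10 mm above the slab, axes as the mould's. Beyond it a sill of the same height, 38 mm wide, runs 54 mm further; the slab past it is free for 100 mm. A sprung catch roller in one cheek holds the bar back and grips it by a few newtons even when half out: draw it straight along +x until its rear end is past the mouth.
- palm_face (a point): Centre of the rear face of the ejector's upright black palm disc (52 mm across, 10 mm thick) behind the mould: x = -168 mm in the mould's frame at rest, 37 mm above the slab. Press here towards the mould's +x. The slab behind it is free. Moves with the ejector; axes as the mould's.
- ejector (a joint): Ejector slide, m: 0 at rest, 0.060 fully in at its solid stop. The spring pushes back with 3 N at rest, 8 N at the stop; with catch and friction it takes 6 to 14 N to press home (20 N means the stop is reached). Let go, it springs back to 0 and the bar stays where it was pushed, about 42 mm of it out of the mouth.
- oblong_die: The stamping die with the oblong cavity, fixed: aluminium block 126 (x) x 94 (y) x 36 mm high, origin under its centre at slab height, z up. Cavity in the middle of the top, 87 mm along x by 57 mm along y, 16 mm deep. Two steel guide pillars 10 mm across stand 22 mm above the top at x = +54 and -54 mm, y = 0.
- oblong_die_floor (a point): Centre of the floor of the oblong cavity, 20 mm above the slab, axes as the die's. A bedded bar lies flat with its x along the die's x (either way round), its centre 15 mm above this point, and stands 14 mm proud of the block.
- round_die: The other stamping die, fixed, same block and pillars but with a round cavity 73 mm across. Not used. The two dies may stand in either place.
- stamp: Bystander: the hand stamp for the dies, an aluminium plate 128 x 50 mm with a wooden knob, 66 mm high, loose, origin under its centre.
- cup: Bystander: aluminium measuring cup, 80 mm across, 82 mm high, with a wire handle at its +y side reaching 66 mm from the axis; loose, origin under its centre.
- brush: Bystander: bamboo scrubbing brush, 170 x 52 x 38 mm high, loose, origin under its centre, long axis x.

How it is judged:
By the outcome, as a careful person would: the job done as asked, in the order asked, and still so for the second after the job is handed in, with the robot touching nothing.
It also fails if it takes over 72 s, if anything falls off the work surface, if the arm or the gripper's body presses on something with over 40 N, if the wrist force passes 120 N, or if a joint passes its speed limit or range.

## Working session

There is one attempt and no reset: what is moved stays moved. The work goes in short steps, Python scripts to look and compute and a tool call to move; the robot and the scene stay as the last step left them, time stands still between calls to the robot, and variables do not carry over. Pictures are saved under pics/ and viewed, at most 10 in all, crops included, and the job is handed in when it is done.

Besides the shell and the picture viewer there is one more tool, called after ">>>" by a JSON object that holds its "api" and its "payload". arm_command: Moves the arm, as the interface text tells. Its arguments: {"type":"object","properties":{"series":{"type":"array"},"force":{"type":"number"}},"required":["series"]}

```bash
ls; mkdir -p pics; python3 - <<'E'
from station import arm
import cv2,numpy as np
s=arm.get_state();print({k:np.round(v,3).tolist() for k,v in s.items()})
for n in("top","scene"):
    f=arm.grab_frame(n);cv2.imwrite(f"pics/{n}0.png",f)
    m=arm.camera_model(n);print(n,m["fovy"],m["cx"],m["cy"],np.round(m["pose"],4).tolist())
m=arm.camera_model("wrist");print(m["fovy"],m["cx"],m["cy"],np.round(m["pose"],4).tolist())
E
```

```text
pics
{'t': 0.0, 'q': [-1.027, 0.359, 0.011, -0.0, -1.224, -0.288], 'qd': [0.0, -0.001, -0.001, -0.001, 0.001, 0.0], 'joint_efforts': [0.003, -58.272, 29.306, 6.998, 0.007, -0.0], 'eef_pos': [0.171, -0.653, 0.248], 'ee_rot': [3.14, -0.0, -2.886], 'force': [0.403, -0.137, -0.272], 'moment': [-0.038, 0.027, 0.013], 'gripper_force': 0.0, 'width': 0.087}
top 45.3050775916417 305.96867622908206 241.7153707456582 [[0.0087, -0.9928, 0.1195, 0.4645], [-0.9995, -0.0121, -0.0284, 0.0396], [0.0297, -0.1192, -0.9924, 1.2352], [0.0, 0.0, 0.0, 1.0]]
scene 46.87217983205482 321.0615636060227 244.56659761434585 [[0.025, 0.7341, -0.6785, 1.2861], [0.9996, -0.0283, 0.0062, 0.0249], [-0.0146, -0.6784, -0.7345, 0.8274], [0.0, 0.0, 0.0, 1.0]]
69.9616463247116 315.7547267617016 240.65004824496384 [[-0.2528, 0.928, 0.2739, 0.0962], [0.9675, 0.2419, 0.0733, -0.672], [0.0018, 0.2835, -0.959, 0.3843], [0.0, 0.0, 0.0, 1.0]]
```

View pics/top0.png

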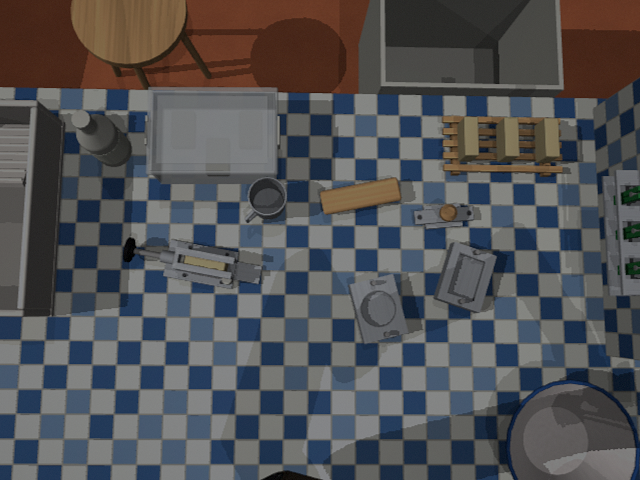

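View pics/scene0.png

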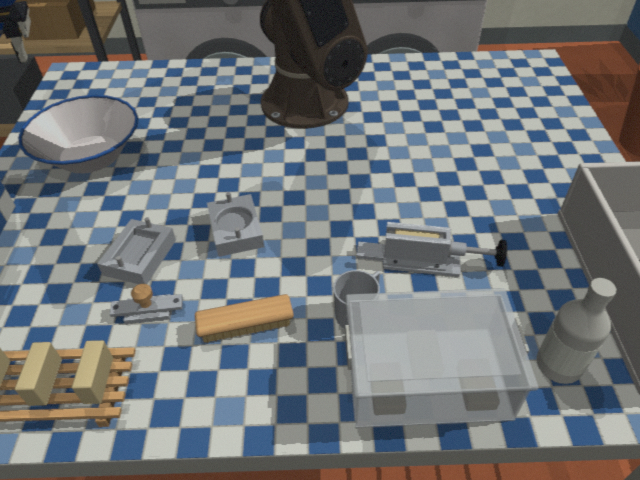

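The top view shows the soap at (205,263), the palm disc at (129,250) and the sill end at (260,273). The oblong die is at (466,278), the round die at (380,309) and the cup at (266,198). Next I'll convert these to rough positions and make an enlarged crop.

```bash
cat > h.py <<'E'
from station import arm
import cv2,numpy as np
from scipy.spatial.transform import Rotation as R
def ray(m,px):
    f=240/np.tan(np.radians(m["fovy"])/2);p=np.atleast_2d(np.array(px,float));P=np.array(m["pose"])
    d=np.c_[(p[:,0]-m["cx"])/f,(p[:,1]-m["cy"])/f,np.ones(len(p))]@P[:3,:3].T
    return P[:3,3],d
def onz(m,px,z):
    o,d=ray(m,px);return o+d*((z-o[2])/d[:,2])[:,None]
def tri(m1,p1,m2,p2):
    o1,d1=ray(m1,p1);o2,d2=ray(m2,p2);d1=d1[0];d2=d2[0]
    a=np.linalg.lstsq(np.c_[d1,-d2],o2-o1,rcond=None)[0]
    A=o1+a[0]*d1;B=o2+a[1]*d2;return (A+B)/2,np.linalg.norm(A-B)
E
python3 - <<'E'
from h import *
m=arm.camera_model("top");f=cv2.imread("pics/top0.png")
for n,p,z in[("palm",(129,250),.037),("soap",(205,263),.064),("sill",(261,273),.01),("die",(466,277),.036),("round",(379,309),.036),("cup",(266,190),.082),("brush",(360,196),.038),("stamp",(443,215),.03)]:print(n,onz(m,p,z)[0].round(3))
a=cv2.resize(f[225:305,110:275],None,fx=4.8,fy=3.7*4.8/3.7,interpolation=cv2.INTER_CUBIC)
cv2.imwrite("pics/c1.png",a);print(a.shape)
hsv=cv2.cvtColor(f,cv2.COLOR_BGR2HSV);g=cv2.inRange(hsv,(15,40,90),(35,160,255));g[:240]=0;g[290:]=0;g[:,:170]=0;g[:,250:]=0
c=max(cv2.findContours(g,0,2)[0],key=cv2.contourArea);r=cv2.minAreaRect(c);print(r);
print(onz(m,cv2.boxPoints(r),.064).round(4))
E
```

```text
palm [0.587 0.373 0.037]
soap [0.559 0.211 0.064]
sill [0.544 0.1   0.01 ]
die [ 0.538 -0.332  0.036]
round [ 0.47  -0.148  0.036]
cup [0.708 0.089 0.082]
brush [ 0.708 -0.109  0.038]
stamp [ 0.671 -0.288  0.03 ]
(384, 792, 3)
((204.05690002441406, 262.7013244628906), (40.41621398925781, 8.27971076965332), 10.784297943115234)
[[0.5589 0.2546 0.064 ]
 [0.5756 0.252  0.064 ]
 [0.561  0.1712 0.064 ]
 [0.5444 0.1739 0.064 ]]
```

View pics/c1.png

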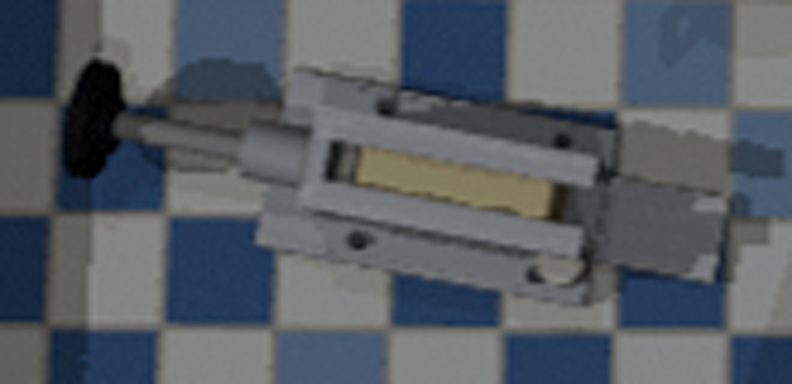

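>>> {"api": "arm_command", "payload": {"series": [0,0,0,-0.43,0.27,0,1,0,0,0,-0.86,0.55,0,1]}}

```text
t: 0.35
eef_pos: [0.2402, -0.5772, 0.2476]
ee_rot: [3.14, -0.0, -2.887]
force: [2.1, -0.4, 0.4]
width: 0.0878
gripper_force: 0.0
```

>>> {"api": "arm_command", "payload": {"series": [0,0,0,-0.43,0.27,0,1,0,0,0,-0.86,0.55,0,1]}}

```text
t: 0.6
eef_pos: [0.3101, -0.5017, 0.2482]
ee_rot: [3.141, -0.0, -2.886]
force: [0.7, -0.1, 1.4]
width: 0.0875
gripper_force: 0.0
```

>>> {"api": "arm_command", "payload": {"series": [0,0,0,-0.43,0.27,0,1,0,0,0,-0.86,0.55,0,1]}}

```text
t: 0.85
eef_pos: [0.3794, -0.4266, 0.2483]
ee_rot: [3.141, -0.0, -2.886]
force: [0.2, -0.7, -0.1]
width: 0.0873
gripper_force: 0.0
```

>>> {"api": "arm_command", "payload": {"series": [0,0,0,-0.43,0.27,0,1,0,0,0,-0.86,0.55,0,1,0,0,0,-0.86,0.55,0,1,0,0,0,-0.86,0.55,0,1]}}

```text
t: 1.35
eef_pos: [0.4478, -0.3528, 0.2483]
ee_rot: [3.141, -0.001, -2.885]
force: [-1.2, 0.2, 0.4]
width: 0.0883
gripper_force: 0.0
```

```bash
python3 - <<'E'
from h import *
s=arm.get_state();print(s["t"],np.round(s["eef_pos"],4),np.round(s["ee_rot"],4),np.round(s["q"],2))
m=arm.camera_model("wrist");f=arm.grab_frame("wrist");cv2.imwrite("pics/w1.png",f);np.save("w1.npy",m,allow_pickle=True)
E
```

```text
1.35 [ 0.4478 -0.3528  0.2483] [ 3.1411e+00 -6.0000e-04 -2.8849e+00] [-0.32  0.19 -0.22 -0.   -1.16 -0.99]
```

View pics/w1.png

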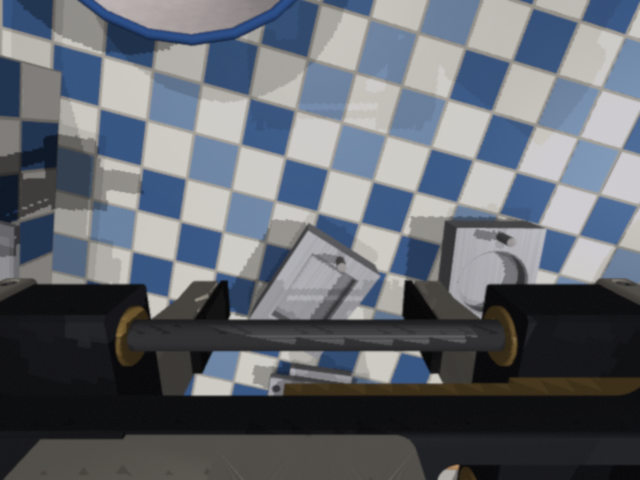

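The gripper hides the lower half of the image. The oblong die's near corner is at (312,228) and the round die is at (490,265). I'll shift outward for a full look at the oblong die.

>>> {"api": "arm_command", "payload": {"series": [0,0,0,-0.5,0.1,0,1,0,0,0,-1,0.2,0,1,0,0,0,-1,0.2,0,1,0,0,0,-1,0.2,0,1]}}

```text
t: 1.9
eef_pos: [0.5388, -0.3092, 0.2481]
ee_rot: [3.141, -0.001, -2.887]
force: [0.4, -0.4, -0.4]
width: 0.0877
gripper_force: 0.0
```

```bash
python3 - <<'E'
from h import *
s=arm.get_state();print(s["t"],np.round(s["eef_pos"],4))
m=arm.camera_model("wrist");f=arm.grab_frame("wrist");np.save("w2.npy",m,allow_pickle=True)
cv2.imwrite("pics/w2full.png",f)
cv2.imwrite("pics/w2.png",cv2.resize(f[80:300,200:490],None,fx=2.7,fy=2.7,interpolation=cv2.INTER_CUBIC))
E
```

```text
1.9 [ 0.5388 -0.3092  0.2481]
```

View pics/w2.png

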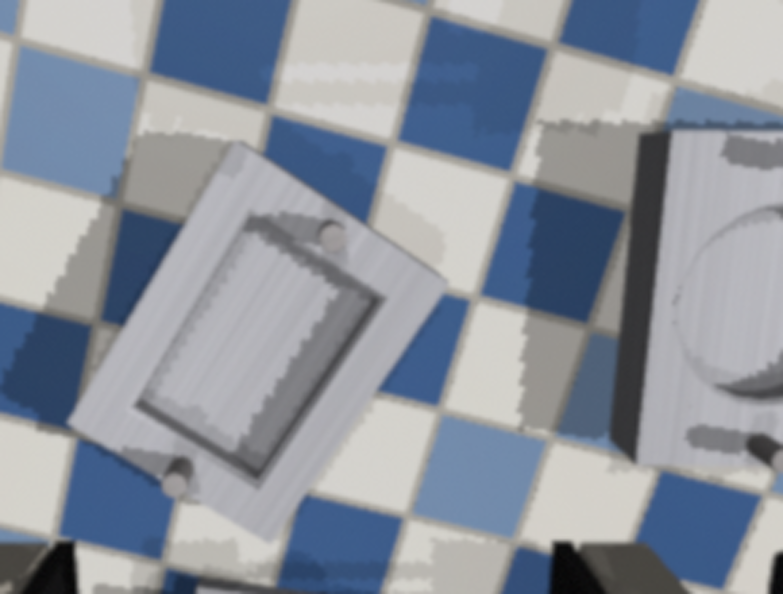

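The crop shows the oblong die whole: top corners (240,142), (446,280), (272,538), (68,424); cavity corners (252,217), (383,299), (260,487), (137,404); pillar tops (333,238), (176,484).

```bash
python3 - <<'E'
from h import *
m=np.load("w2.npy",allow_pickle=True).item()
def F(p):return (np.array(p,float)+.5)/2.7-.5+[200,80]
for n,p,z in[("block",[(240,142),(446,280),(272,538),(68,424)],.036),("cav",[(252,217),(383,299),(260,487),(137,404)],.036),("pil",[(333,238),(176,484)],.058)]:
    X=onz(m,F(p),z)[:,:2];print(n,X.mean(0).round(4),X.round(3).tolist())
    L=np.roll(X,-1,0)-X;print(np.hypot(*L.T).round(4),np.degrees(np.arctan2(L[:,1],L[:,0])).round(1))
E
```

```text
block [ 0.5378 -0.332 ] [[0.464, -0.355], [0.493, -0.269], [0.61, -0.307], [0.584, -0.396]]
[0.0905 0.1234 0.0926 0.1262] [  71.6  -18.  -106.7  161.1]
cav [ 0.5384 -0.331 ] [[0.489, -0.345], [0.506, -0.29], [0.59, -0.317], [0.569, -0.372]]
[0.0573 0.0888 0.0583 0.0845] [  72.9  -17.8 -111.3  161.6]
pil [ 0.538  -0.3319] [[0.487, -0.315], [0.589, -0.349]]
[0.1073 0.1073] [-18.2 161.8]
```

The die agrees across three estimates: centre (0.538, -0.3315), x axis at -18.2°. Now I'll travel to the mould, turning the tool to suit it.

>>> {"api": "arm_command", "payload": {"series": [0,0,0.1,-0.19,0.47,0,1,0,0,0.2,-0.37,0.94,0,1,0,0,0.268,-0.37,0.94,0,1]}}

```text
t: 2.33
eef_pos: [0.551, -0.2067, 0.2493]
ee_rot: [3.141, 0.001, 2.974]
force: [0.0, -0.4, 0.3]
width: 0.0873
gripper_force: 0.0
```

>>> {"api": "arm_command", "payload": {"series": [0,0,0,0.03,0.45,0,1,0,0,0,0.05,0.9,0,1]}}

```text
t: 2.58
eef_pos: [0.5606, -0.119, 0.249]
ee_rot: [3.141, 0.001, 2.974]
force: [0.4, 0.3, -0.6]
width: 0.0875
gripper_force: 0.0
```

>>> {"api": "arm_command", "payload": {"series": [0,0,0,0.03,0.45,0,1,0,0,0,0.05,0.9,0,1]}}

```text
t: 2.82
eef_pos: [0.5707, -0.029, 0.2491]
ee_rot: [3.141, 0.001, 2.975]
force: [-0.1, -0.7, -0.1]
width: 0.0882
gripper_force: 0.0
```

>>> {"api": "arm_command", "payload": {"series": [0,0,0,0.03,0.45,0,1,0,0,0,0.05,0.9,0,1]}}

```text
t: 3.08
eef_pos: [0.5808, 0.0606, 0.2492]
ee_rot: [3.141, 0.001, 2.975]
force: [0.2, 0.5, -0.3]
width: 0.0875
gripper_force: 0.0
```

>>> {"api": "arm_command", "payload": {"series": [0,0,0,0.03,0.45,0,1,0,0,0,0.05,0.9,0,1]}}

```text
t: 3.32
eef_pos: [0.5909, 0.1501, 0.2492]
ee_rot: [3.141, 0.001, 2.975]
force: [0.5, -0.1, -0.2]
width: 0.0876
gripper_force: 0.0
```

>>> {"api": "arm_command", "payload": {"series": [0,0,0,0.03,0.45,0,1,0,0,0,0.05,0.9,0,0.5,0,0,0,0.05,0.9,0,0,0,0,0,0.05,0.9,0,0]}}

```text
t: 3.82
eef_pos: [0.6008, 0.2387, 0.2486]
ee_rot: [-3.141, -0.0, 2.976]
force: [0.7, -0.3, 0.8]
width: 0.0635
gripper_force: 0.0
```

```bash
python3 - <<'E'
from h import *
s=arm.get_state();print(s["t"],np.round(s["eef_pos"],4),np.round(s["ee_rot"],4),np.round(s["q"],2))
m=arm.camera_model("wrist");f=arm.grab_frame("wrist");np.save("w3.npy",m,allow_pickle=True)
cv2.imwrite("pics/w3full.png",f)
cv2.imwrite("pics/w3.png",cv2.resize(f[60:300,120:600],None,fx=5/3,fy=5/3,interpolation=cv2.INTER_CUBIC))
E
```

```text
3.825 [0.6008 0.2387 0.2486] [-3.1413e+00 -2.0000e-04  2.9757e+00] [ 0.68  0.31 -0.06  0.   -1.2  -2.42]
```

View pics/w3.png

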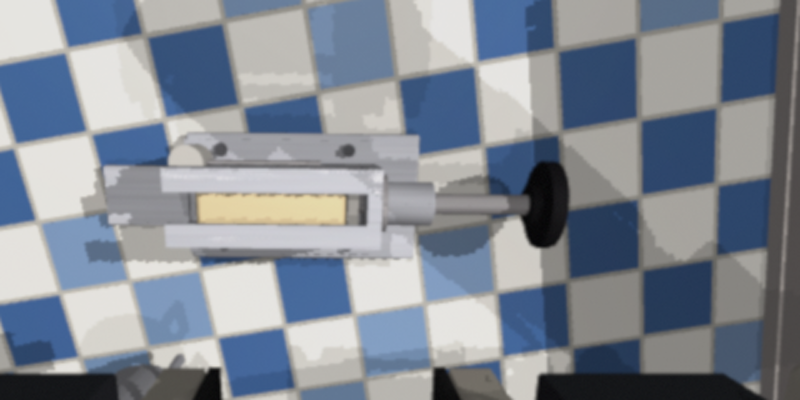

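The close view shows the mould nearly parallel to the image x axis. The cheek tops run from (162,167) to (382,164) and from (165,248) to (382,248). The sill end is at x≈105, and the disc spans x 522–569 centred at row 204.

```bash
python3 - <<'E'
from h import *
m=np.load("w3.npy",allow_pickle=True).item();f=cv2.imread("pics/w3full.png")
F=lambda p:(np.array(p,float)+.5)*.6-.5+[120,60]
def L(n,p,z):
    X=onz(m,F(p),z)[:,:2];d=np.diff(X,axis=0)
    print(n,X.round(4).tolist(),np.hypot(*d.T).round(4),np.degrees(np.arctan2(d[:,1],d[:,0])).round(1));return X
a=L("cheekA",[(382,164),(162,167)],.07);b=L("cheekB",[(382,248),(165,248)],.07)
L("rod",[(525,204),(435,204)],.037)
L("sill end",[(105,170),(105,225)],.01)
L("disc rear",[(569,200),(569,210)],.058)
hsv=cv2.cvtColor(f,cv2.COLOR_BGR2HSV);g=cv2.inRange(hsv,(15,60,120),(35,255,255));g[:160]=0;g[210:]=0
c=max(cv2.findContours(g,0,2)[0],key=cv2.contourArea);r=cv2.minAreaRect(c);X=onz(m,cv2.boxPoints(r),.064)[:,:2]
print("soap",r,X.mean(0).round(4),X.round(4).tolist());d=np.diff(X,axis=0);print(np.hypot(*d.T),np.degrees(np.arctan2(d[:,1],d[:,0])))
k=cv2.inRange(f,(0,0,0),(45,45,45));k[:150]=0;k[220:]=0;k[:,:425]=0;k[:,470:]=0
x,y,w,h=cv2.boundingRect(max(cv2.findContours(k,0,2)[0],key=cv2.contourArea));print("disc box",x,y,w,h)
print(onz(m,[(x+w,y+h/2)],.06).round(4),onz(m,[(x+w/2,y+h/2)],.037).round(4))
E
```

```text
cheekA [[0.5457, 0.2783], [0.5277, 0.1614]] [0.1182] [-98.8]
cheekB [[0.5911, 0.272], [0.571, 0.1522]] [0.1214] [-99.5]
rod [[0.5855, 0.3631], [0.5765, 0.3094]] [0.0544] [-99.5]
sill end [[0.5241, 0.1078], [0.5583, 0.0981]] [0.0356] [-15.8]
disc rear [[0.5837, 0.3811], [0.5894, 0.3809]] [0.0057] [-2.7]
soap ((282.5, 184.5), (17.0, 89.0), 90.0) [0.5596 0.2144] [[0.545, 0.1753], [0.5586, 0.2565], [0.5742, 0.2541], [0.5604, 0.1717]]
[0.08231788 0.01575004 0.08347589] [ 80.48447559  -8.9829928  -99.51564203]
disc box 434 157 27 51
[[0.5859 0.38   0.06  ]] [[0.588  0.3757 0.037 ]]
```

>>> {"api": "arm_command", "payload": {"series": [0,0,0,0.1,0.43,0,0,0,0,0,0.19,0.86,0,0]}}

```text
t: 4.12
eef_pos: [0.5968, 0.3266, 0.2495]
ee_rot: [3.141, 0.001, 2.973]
force: [1.3, 1.2, 0.2]
width: 0.0393
gripper_force: 0.0
```

>>> {"api": "arm_command", "payload": {"series": [0,0,0,0.1,0.43,0,0,0,0,0,0.19,0.86,0,0,0,0,0,0.19,0.86,0,0]}}

```text
t: 4.5
eef_pos: [0.5916, 0.4169, 0.248]
ee_rot: [-3.141, -0.0, 2.977]
force: [-0.3, -1.3, -0.6]
width: 0.0094
gripper_force: 0.0
```

>>> {"api": "arm_command", "payload": {"series": [0,0,-0.1,0,0,0.25,0,0,0,-0.2,0,0,0.5,0,0,0,-0.3,0,0,0.75,0,0,0,-0.4,0,0,1,0,0,0,-0.5,0,0,1,0]}}

```text
t: 5.12
eef_pos: [0.5913, 0.4127, 0.1463]
ee_rot: [-3.141, -0.004, -2.518]
force: [0.4, -0.5, 0.1]
width: 0.0006
gripper_force: 0.0
```

>>> {"api": "arm_command", "payload": {"series": [0,0,-0.1,0,0,0.25,0,0,0,-0.2,0,0,0.5,0,0,0,-0.3,0,0,0.75,0,0,0,-0.4,0,0,1,0,0,0,-0.5,0,0,1,0,0,0,-0.5,0,0,1,0,0,0,-0.5,0,0,1,0]}}

```text
t: 6.0
eef_pos: [0.5924, 0.415, 0.0494]
ee_rot: [-3.141, 0.001, -1.74]
force: [-0.1, 0.5, 0.2]
width: 0.0001
gripper_force: 0.0
```

>>> {"api": "arm_command", "payload": {"series": [0,0,0,0.15,0,0.04,0,0,0,0,0.25,0,0.04,0,0,0,0,0.35,0,0.04,0,0,0,0,0.45,0,0.04,0,0,0,0,0.55,0,0.04,0,0,0,0,0.65,0,0.04,0,0,0,0,0.72,0,0.04,0]}}

```text
t: 6.88
eef_pos: [0.5797, 0.3468, 0.0445]
ee_rot: [-3.141, 0.004, -1.737]
force: [-2.0, 12.6, -6.3]
width: 0.0005
gripper_force: 5.6
```

>>> {"api": "arm_command", "payload": {"series": [0,0,0,0.05,0,0,0,0,0,0,0.1,0,0,0,0,0,0,0.13,0,0,0,0,0,0,0.13,0,0,0]}}

```text
t: 7.38
eef_pos: [0.5774, 0.3339, 0.0445]
ee_rot: [-3.141, 0.004, -1.737]
force: [-2.2, 11.0, -3.4]
width: 0.0004
gripper_force: 4.9
```

>>> {"api": "arm_command", "payload": {"series": [0,0,0,0.02,0,0,0,0,0,0,0.04,0,0,0,0,0,0,0.04,0,0,0]}}

```text
t: 7.75
eef_pos: [0.5769, 0.3313, 0.0446]
ee_rot: [-3.141, 0.006, -1.736]
force: [-3.8, 15.1, -6.9]
width: 0.0006
gripper_force: 6.9
```

>>> {"api": "arm_command", "payload": {"series": [0,0,0,0.02,0,0,0,0,0,0,0.02,0,0,0]}}

```text
t: 8.0
eef_pos: [0.5769, 0.3312, 0.0447]
ee_rot: [-3.14, 0.009, -1.736]
force: [-3.9, 21.6, -8.7]
width: 0.0006
gripper_force: 9.9
```

The ejector is home: 21.6 N with no further movement. I'll retreat, rise and move over the mouth.

>>> {"api": "arm_command", "payload": {"series": [0,0,0,-0.3,0,0,0,0,0,0,-0.7,0,0,0,0,0,0,-1,0,0,0,0,0,0,-1,0,0,0]}}

```text
t: 8.5
eef_pos: [0.5932, 0.426, 0.0444]
ee_rot: [-3.141, 0.0, -1.735]
force: [0.8, -1.1, -0.2]
width: 0.0004
gripper_force: 0.0
```

>>> {"api": "arm_command", "payload": {"series": [0,0,0,0,0,-0.6,0,0,0,0,0,0,-1,0.5,0,0,0,0.5,0,-1,1]}}

```text
t: 8.88
eef_pos: [0.5867, 0.3772, 0.1486]
ee_rot: [-3.137, 0.006, -1.734]
force: [1.1, -0.1, 0.1]
width: 0.0151
gripper_force: 0.0
```

>>> {"api": "arm_command", "payload": {"series": [0,0,0,0.5,0,0,1,0,0,0,1,0,0,1]}}

```text
t: 9.12
eef_pos: [0.5676, 0.2739, 0.1448]
ee_rot: [3.142, -0.0, -1.737]
force: [0.3, -0.3, 0.1]
width: 0.0349
gripper_force: 0.0
```

>>> {"api": "arm_command", "payload": {"series": [0,0,0,0.5,0,0,1,0,0,0,1,0,0,1,0,0,0,1,0,0,1,0,0,0,1,0,0,1]}}

```text
t: 9.62
eef_pos: [0.5521, 0.1772, 0.145]
ee_rot: [-3.141, 0.001, -1.737]
force: [0.2, 0.8, -0.6]
width: 0.0745
gripper_force: 0.0
```

```bash
python3 - <<'E'
from h import *
s=arm.get_state();print(s["t"],np.round(s["eef_pos"],4),np.round(s["ee_rot"],4),s["width"])
m=arm.camera_model("wrist");f=arm.grab_frame("wrist");g=arm.grab_frame("top");np.save("w4.npy",m,allow_pickle=True)
cv2.imwrite("pics/w4.png",np.hstack([cv2.resize(f,None,fx=.75,fy=.75),cv2.resize(g[200:330,100:230],(320,360)) ]));cv2.imwrite("pics/w4f.png",f)
cv2.imwrite("pics/t4.png",g)
E
```

```text
9.625 [0.5521 0.1772 0.145 ] [-3.1410e+00  6.0000e-04 -1.7373e+00] 0.07447146593460063
```

View pics/w4.png

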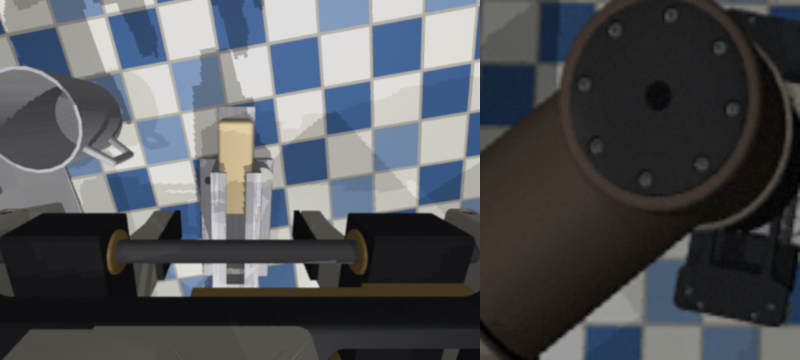

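The bar protrudes from the mouth. Its front top edge runs from (218,122) to (253,122) in the 0.75-scaled view, and the fingers straddle the line. I'll check its position.

```bash
python3 - <<'E'
from h import *
m=np.load("w4.npy",allow_pickle=True).item();f=cv2.imread("pics/w4f.png")
g=cv2.inRange(cv2.cvtColor(f,cv2.COLOR_BGR2HSV),(12,50,120),(35,255,255));g[:150]=0;g[228:]=0;g[:,:270]=0;g[:,360:]=0
for r in(167,180,195,210,222):
    c=np.where(g[r])[0];print(r,c.min(),c.max(),onz(m,[(c.min(),r),(c.max()+1,r)],.064)[:,:2].round(4).tolist())
ys=np.where(g.sum(1)>255*25)[0];print(ys.min(),onz(m,[(314,ys.min())],.064).round(4))
u=np.array([-.165,-.986]);v=np.array([-.986,.165]);o=np.array([.559,.214])
for r in(180,195,210):
    c=np.where(g[r])[0];p=onz(m,[((c.min()+c.max()+1)/2,r)],.064)[0,:2]-o;print(p@u,p@v)
p=onz(m,[(314,163)],.064)[0,:2]-o;print("front",p@u,p@v)
p=np.array(arm.get_state()["eef_pos"][:2])-o;print("tcp",p@u,p@v)
E
```

```text
167 290 337 [[0.5576, 0.1156], [0.5282, 0.1206]]
180 291 336 [[0.5585, 0.1236], [0.53, 0.1284]]
195 291 336 [[0.5603, 0.1329], [0.5314, 0.1377]]
210 292 336 [[0.5614, 0.1425], [0.5328, 0.1473]]
222 293 334 [[0.5623, 0.1504], [0.5353, 0.155]]
162 [[0.5424 0.1151 0.064 ]]
0.08921959734531804 2.850426283473352e-05
0.07976062823452627 6.8695973583551145e-06
0.07006231791046441 0.0003068439029328771
front 0.0996617153610356 5.2387598057507256e-05
tcp 0.03633532028660865 0.0007709883019843102
```

>>> {"api": "arm_command", "payload": {"series": [0,0,0,0.46,-0.01,0,0.7,0,0,0,0.46,-0.01,0.4,0.7,0,0,0,0.46,-0.01,0.8,0.7,0,0,0,0.46,-0.01,1,0.7]}}

```text
t: 10.22
eef_pos: [0.5446, 0.1326, 0.0423]
ee_rot: [3.139, -0.002, -1.735]
force: [0.9, 0.5, -0.1]
width: 0.0616
gripper_force: 0.0
```

>>> {"api": "arm_command", "payload": {"series": [0,0,0,0,0,0.05,0.7,0,0,0,0,0,0.05,0.2,0,0,0,0,0,0.05,0.2,0,0,0,0,0,0.05,0.2,0,0,0,0,0,0.05,0.2,0,0,0,0,0,0.05,0.2], "force": 25}}

```text
t: 10.98
eef_pos: [0.5461, 0.1327, 0.0403]
ee_rot: [-3.14, 0.001, -1.736]
force: [0.9, -0.3, 4.8]
width: 0.0297
gripper_force: 24.9
```

>>> {"api": "arm_command", "payload": {"series": [0,0,0,0.1,0,0,0.2,0,0,0,0.2,0,0,0.2,0,0,0,0.3,0,0,0.2,0,0,0,0.4,0,0,0.2,0,0,0,0.5,0,0,0.2,0,0,0,0.6,0,0,0.2,0,0,0,0.7,0,0,0.2,0,0,0,0.7,0,0,0.2]}}

```text
t: 11.98
eef_pos: [0.5346, 0.0625, 0.0402]
ee_rot: [-3.14, 0.0, -1.737]
force: [0.5, -2.7, 6.1]
width: 0.03
gripper_force: 25.0
```

>>> {"api": "arm_command", "payload": {"series": [0,0,0,0,0,-0.2,0.2,0,0,0,0.1,0,-0.3,0.2,0,0,0,0.4,0.25,-0.3,0.2,0,0,0,0.71,0.48,-0.3,0.2,0,0,0,0.71,0.48,-0.1,0.2,0,0,0,0.71,0.48,0.05,0.2,0,0,0,0.71,0.48,0.08,0.2]}}

```text
t: 12.85
eef_pos: [0.4736, 0.0001, 0.0306]
ee_rot: [3.139, -0.001, -1.737]
force: [0.5, 0.7, -1.2]
width: 0.0298
gripper_force: 25.0
```

>>> {"api": "arm_command", "payload": {"series": [0,0,0,0,0,0.01,0.2,0,0,0,0,0,0.015,0.2,0,0,0,0,0,0.015,0.2]}}

```text
t: 13.22
eef_pos: [0.4752, 0.0014, 0.0304]
ee_rot: [-3.141, 0.0, -1.736]
force: [-0.8, 0.8, -0.6]
width: 0.0302
gripper_force: 25.0
```

>>> {"api": "arm_command", "payload": {"series": [0,0,0,0,0,0,0.5,0,0,0,0,0,0,1,0,0,0,0,0,0,1,0,0,0,0,0,0,1,0,0,0,0,0,-0.15,1,0,0,0,0,0,-0.37,1,0,0,0,0,0,-0.37,1]}}

```text
t: 14.1
eef_pos: [0.476, 0.0017, 0.0684]
ee_rot: [-3.139, 0.002, -1.736]
force: [0.7, 0.9, -0.9]
width: 0.0871
gripper_force: 0.0
```

```bash
python3 - <<'E'
from h import *
s=arm.get_state();print(s["t"],np.round(s["eef_pos"],4),s["width"])
m=arm.camera_model("wrist");f=arm.grab_frame("wrist");g=arm.grab_frame("scene");np.save("w5.npy",m,allow_pickle=True)
cv2.imwrite("pics/w5.png",np.vstack([cv2.resize(f,(400,300)),cv2.resize(g[120:320,180:480],(450,300))[:,:400]]))
E
```

```text
14.1 [0.476  0.0017 0.0684] 0.0870842814438502
```

View pics/w5.png

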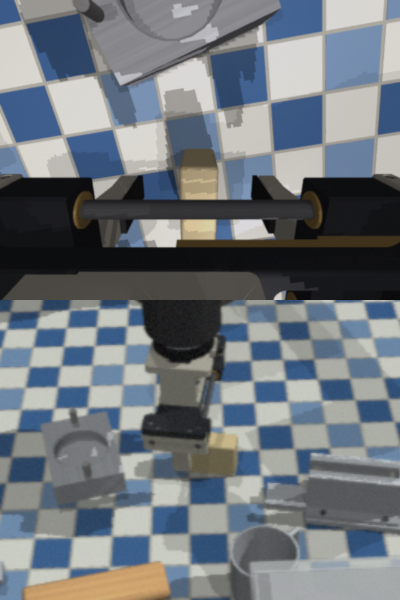

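The bar stands between the open fingers, clear of everything. I'll centre the fingers on it and tip it outward with the near finger.

>>> {"api": "arm_command", "payload": {"series": [0,0,0,-0.24,0,0,1,0,0,0,-0.24,-0.22,0,1,0,0,0,-0.24,-0.3,0,1,0,0,0,-0.24,-0.38,0,1,0,0,0,-0.24,-0.46,0,1,0,0,0,-0.24,-0.54,0,1,0,0,0,-0.24,-0.62,0,1,0,0,0,-0.24,-0.7,0,1]}}

```text
t: 15.2
eef_pos: [0.5485, 0.0133, 0.0671]
ee_rot: [-3.141, 0.0, -1.736]
force: [0.3, -0.3, -0.8]
width: 0.0875
gripper_force: 0.0
```

>>> {"api": "arm_command", "payload": {"series": [0,0,0,0,-0.06,0,1,0,0,0,0,-0.06,0,1,0,0,0,0,-0.06,-0.5,1,0,0,0,0,-0.06,-1,1,0,0,0,0,0,-1,1,0,0,0,0,0,-1,1]}}

```text
t: 15.95
eef_pos: [0.5472, 0.0135, 0.167]
ee_rot: [3.142, 0.001, -1.736]
force: [0.7, -0.0, 0.2]
width: 0.0874
gripper_force: 0.0
```

```bash
cat > soap.py <<'E'
from h import *
def look(tag,ROI=None):
    s=arm.get_state();print(s["t"],np.round(s["eef_pos"],4),np.round(s["ee_rot"],4),s["width"])
    m=arm.camera_model("wrist");f=arm.grab_frame("wrist");np.save(tag+".npy",m,allow_pickle=True);cv2.imwrite(f"pics/{tag}.png",f);return m,f
def cream(f):
    return cv2.inRange(cv2.cvtColor(f,cv2.COLOR_BGR2HSV),(12,50,110),(35,255,255))
E
python3 - <<'E'
from soap import *
m,f=look("w6");g=cream(f)
for c in cv2.findContours(g,0,2)[0]:
    if cv2.contourArea(c)>300:
        r=cv2.minAreaRect(c);print(r,onz(m,cv2.boxPoints(r),.03)[:,:2].round(4).tolist())
E
```

```text
15.95 [0.5472 0.0135 0.167 ] [ 3.1416e+00  6.0000e-04 -1.7360e+00] 0.08742775344984872
((347.9999694824219, 232.49996948242188), (65.99998474121094, 94.99998474121094), 0.0) [[0.554, 0.0528], [0.5406, -0.0275], [0.4889, -0.0188], [0.498, 0.0622]]
((67.20934295654297, 109.45501708984375), (256.4117736816406, 70.17647552490234), 61.927513122558594) [[0.7533, -0.1837], [0.7032, -0.1951], [0.668, -0.0316], [0.7269, -0.0132]]
```

View pics/w6.png

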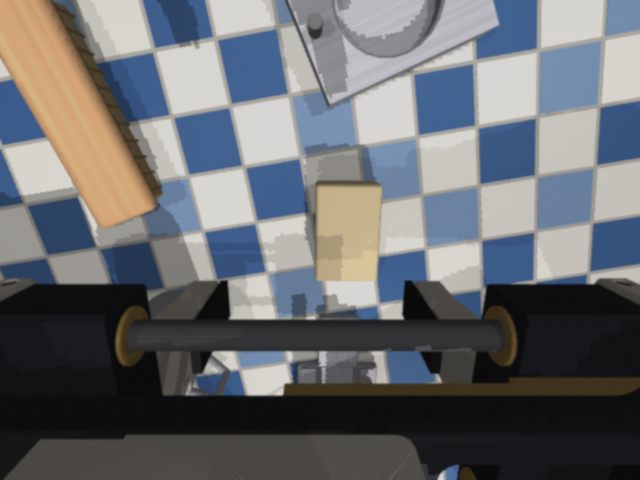

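The bar lies flat, top-face corners about (316,185), (381,185), (378,281), (316,280), clear of everything.

```bash
python3 - <<'E'
from h import *
m=np.load("w6.npy",allow_pickle=True).item()
X=onz(m,[(316,185),(381,185),(378,281),(316,280)],.03)[:,:2];d=np.roll(X,-1,0)-X
print(X.round(4).tolist(),np.hypot(*d.T).round(4),np.degrees(np.arctan2(d[:,1],d[:,0])).round(1))
c=X.mean(0);t=np.array([.5472,.0135]);psi=-1.736;x=np.array([np.cos(psi),np.sin(psi)]);y=np.array([np.sin(psi),-np.cos(psi)])
print(c,"tool x,y shift",(c-t)@x,(c-t)@y)
E
```

```text
[[0.5398, -0.0273], [0.4889, -0.0188], [0.5006, 0.0627], [0.5532, 0.053]] [0.0516 0.0824 0.0535 0.0814] [170.5  81.8 -10.5 -99.5]
[0.52062162 0.01736497] tool x,y shift 0.0005585559394417666 0.02685212291209766
```

>>> {"api": "arm_command", "payload": {"series": [0,0,0,0,0.27,0.3,1,0,0,0,0,0.27,0.7,1,0,0,0,0,0.27,1,1,0,0,0,0,0.27,1,1]}}

```text
t: 16.5
eef_pos: [0.5191, 0.017, 0.0642]
ee_rot: [3.136, -0.004, -1.736]
force: [0.3, 0.2, 1.0]
width: 0.0874
gripper_force: 0.0
```

>>> {"api": "arm_command", "payload": {"series": [0,0,0,0,0,0.26,1,0,0,0,0,0,0.26,1,0,0,0,0,0,0.26,0.5,0,0,0,0,0,0.26,0.5,0,0,0,0,0,0.26,0.5,0,0,0,0,0,0.26,0.5], "force": 25}}

```text
t: 17.25
eef_pos: [0.5215, 0.0179, 0.0415]
ee_rot: [-3.141, 0.0, -1.736]
force: [-0.8, 0.5, 3.7]
width: 0.054
gripper_force: 25.1
```

>>> {"api": "arm_command", "payload": {"series": [0,0,0,0,0,-0.2,0.5,0,0,0,0,0,-0.6,0.5,0,0,0,0,0,-1,0.5,0,0,0,0,0,-1,0.5,0,0,0,0,0,-1,0.5]}}

```text
t: 17.88
eef_pos: [0.5207, 0.0178, 0.1406]
ee_rot: [3.141, 0.0, -1.736]
force: [-0.9, 0.9, -2.2]
width: 0.0535
gripper_force: 25.0
```

```bash
python3 - <<'E'
from soap import *
m,f=look("w7");g=cream(f);g[:150]=0;g[320:]=0;g[:,:230]=0;g[:,:]=g
c=max(cv2.findContours(g[:,:430].copy(),0,2)[0],key=cv2.contourArea);print(cv2.minAreaRect(c),cv2.boundingRect(c))
E
```

```text
17.875 [0.5207 0.0178 0.1406] [ 3.1409e+00  2.0000e-04 -1.7364e+00] 0.05350733992129952
((316.5, 269.0), (100.0, 117.0), 90.0) (258, 219, 118, 101)
```

```bash
python3 - <<'E'
from h import *
m=np.load("w7.npy",allow_pickle=True).item();f=cv2.imread("pics/w7.png")
print([(r,f[r,280:350].mean(0).astype(int).tolist()) for r in range(214,234)])
x=np.array([np.cos(-1.7364),np.sin(-1.7364)]);y=np.array([x[1],-x[0]]);t=np.array([.5207,.0178])
for r in range(216,232,2):
    a=[(onz(m,[(316,r)],z)[0,:2]-t)@x for z in(.099,.129)];print(r,np.round(a,4))
g=cv2.inRange(cv2.cvtColor(f,cv2.COLOR_BGR2HSV),(12,50,110),(35,255,255))
for r in(232,245,255):
    c=np.where(g[r,230:430])[0]+230;p=onz(m,[(c.min(),r),(c.max()+1,r)],.129)[:,:2]-t;print(r,c.min(),c.max(),(p@y).round(4))
E
```

```text
[(214, [62, 79, 88]), (215, [62, 80, 89]), (216, [62, 80, 89]), (217, [64, 82, 91]), (218, [68, 88, 98]), (219, [77, 99, 110]), (220, [87, 112, 124]), (221, [94, 121, 134]), (222, [99, 126, 140]), (223, [103, 132, 146]), (224, [108, 138, 153]), (225, [113, 145, 161]), (226, [120, 153, 169]), (227, [126, 160, 178]), (228, [131, 167, 185]), (229, [133, 170, 189]), (230, [133, 170, 189]), (231, [133, 170, 189]), (232, [134, 170, 189]), (233, [134, 171, 190])]
216 [0.0374 0.044 ]
218 [0.0363 0.0431]
220 [0.0352 0.0422]
222 [0.0341 0.0413]
224 [0.033  0.0404]
226 [0.0319 0.0395]
228 [0.0308 0.0385]
230 [0.0297 0.0376]
232 258 374 [-0.0255  0.0268]
245 259 374 [-0.0253  0.0271]
255 259 373 [-0.0255  0.0269]
```

```bash
python3 - <<'E'
from h import *
m=np.load("w7.npy",allow_pickle=True).item();f=cv2.imread("pics/w7.png")
print([(r,f[r,285:345:12].tolist()) for r in range(196,216,1)])
x=np.array([np.cos(-1.7364),np.sin(-1.7364)]);t=np.array([.5207,.0178])
for r in range(198,216,2):
    print(r,[round(float((onz(m,[(316,r)],z)[0,:2]-t)@x),4) for z in(.1,.102,.127)])
E
```

```text
[(196, [[220, 224, 225], [219, 224, 225], [201, 208, 212], [203, 210, 212], [180, 187, 190]]), (197, [[220, 224, 225], [219, 224, 225], [202, 207, 212], [203, 209, 212], [183, 190, 193]]), (198, [[220, 224, 225], [219, 224, 225], [202, 207, 212], [203, 209, 212], [185, 192, 195]]), (199, [[219, 224, 225], [219, 224, 225], [201, 207, 212], [203, 209, 212], [190, 197, 200]]), (200, [[220, 224, 225], [220, 224, 225], [201, 208, 212], [202, 209, 212], [194, 201, 204]]), (201, [[220, 224, 225], [219, 224, 225], [202, 209, 212], [202, 209, 212], [196, 203, 206]]), (202, [[220, 224, 225], [219, 224, 225], [201, 208, 212], [203, 209, 212], [197, 204, 207]]), (203, [[219, 223, 225], [219, 224, 225], [202, 209, 212], [202, 208, 212], [199, 206, 208]]), (204, [[220, 224, 225], [220, 224, 225], [201, 208, 211], [202, 208, 212], [199, 206, 208]]), (205, [[220, 224, 225], [219, 224, 225], [201, 208, 211], [202, 209, 212], [199, 206, 209]]), (206, [[214, 219, 221], [213, 220, 221], [196, 202, 205], [195, 202, 206], [200, 206, 210]]), (207, [[181, 190, 192], [181, 189, 192], [166, 174, 178], [166, 1
[... 233 characters left out ...]
6], [61, 78, 87], [61, 79, 87], [62, 79, 88]]), (211, [[60, 77, 86], [61, 78, 87], [60, 78, 86], [61, 79, 88], [62, 79, 88]]), (212, [[61, 78, 87], [61, 79, 88], [62, 79, 88], [61, 78, 87], [62, 79, 88]]), (213, [[61, 78, 87], [61, 78, 88], [62, 80, 88], [63, 80, 89], [63, 81, 89]]), (214, [[61, 78, 88], [62, 79, 88], [63, 81, 89], [63, 80, 89], [63, 81, 90]]), (215, [[62, 80, 88], [62, 80, 89], [62, 80, 89], [62, 80, 89], [62, 81, 90]])]
198 [0.0472, 0.0475, 0.0516]
200 [0.0461, 0.0465, 0.0508]
202 [0.0451, 0.0454, 0.0499]
204 [0.044, 0.0444, 0.049]
206 [0.043, 0.0433, 0.0481]
208 [0.0419, 0.0423, 0.0472]
210 [0.0408, 0.0412, 0.0463]
212 [0.0398, 0.0402, 0.0454]
214 [0.0387, 0.0391, 0.0445]
```

The bar sits centred on the tool and is held level. I'll carry it to the die, then turn it.

>>> {"api": "arm_command", "payload": {"series": [0,0,0,0.43,-0.1,0,0.5,0,0,0,0.85,-0.19,0,0.5]}}

```text
t: 18.18
eef_pos: [0.5254, -0.0698, 0.1396]
ee_rot: [3.139, -0.001, -1.734]
force: [1.7, 0.8, -1.0]
width: 0.0535
gripper_force: 25.0
```

>>> {"api": "arm_command", "payload": {"series": [0,0,0,0.43,-0.1,0,0.5,0,0,0,0.85,-0.19,0,0.5]}}

```text
t: 18.42
eef_pos: [0.5301, -0.1574, 0.1395]
ee_rot: [3.139, -0.0, -1.736]
force: [1.1, -0.0, -0.7]
width: 0.0535
gripper_force: 25.0
```

>>> {"api": "arm_command", "payload": {"series": [0,0,0,0.43,-0.1,0,0.5,0,0,0,0.85,-0.19,0,0.5]}}

```text
t: 18.68
eef_pos: [0.5348, -0.2444, 0.1393]
ee_rot: [3.139, -0.0, -1.736]
force: [0.4, -0.4, -1.1]
width: 0.054
gripper_force: 25.0
```

>>> {"api": "arm_command", "payload": {"series": [0,0,0,0.43,-0.1,0,0.5,0,0,0,0.86,-0.18,0,0.5,0,0,0,0.86,-0.18,0,0.5]}}

```text
t: 19.05
eef_pos: [0.538, -0.3332, 0.1385]
ee_rot: [3.138, 0.0, -1.739]
force: [-0.6, 1.1, -1.6]
width: 0.0536
gripper_force: 25.0
```

>>> {"api": "arm_command", "payload": {"series": [0,0,0.1,0,0,0,0.5,0,0,0.2,0,0,0,0.5,0,0,0.3,0,0,0,0.5,0,0,0.4,0,0,0,0.5,0,0,0.5,0,0,0,0.5,0,0,0.55,0,0,0,0.5]}}

```text
t: 19.8
eef_pos: [0.5386, -0.3298, 0.1395]
ee_rot: [3.14, -0.002, -2.603]
force: [-1.3, 0.1, -1.0]
width: 0.0538
gripper_force: 25.0
```

>>> {"api": "arm_command", "payload": {"series": [0,0,0.1,0,0,0,0.5,0,0,0.2,0,0,0,0.5,0,0,0.3,0,0,0,0.5,0,0,0.4,0,0,0,0.5,0,0,0.5,0,0,0,0.5,0,0,0.547,0,0,0,0.5,0,0,0.547,0,0,0,0.5,0,0,0.547,0,0,0,0.5]}}

```text
t: 20.8
eef_pos: [0.539, -0.3303, 0.1404]
ee_rot: [3.142, -0.001, 2.826]
force: [-0.5, 0.3, -1.3]
width: 0.0538
gripper_force: 25.0
```

```bash
cat > to.py <<'E'
from soap import *
import sys
s=arm.get_state();psi=s["ee_rot"][2];x=np.array([np.cos(psi),np.sin(psi)]);y=np.array([x[1],-x[0]])
d=np.array([float(sys.argv[1]),float(sys.argv[2])])-np.array(s["eef_pos"])[:2]
print(s["t"],np.round(s["eef_pos"],4),np.round(s["ee_rot"],4),"x",(d@x).round(4),"y",(d@y).round(4),"yawdeg",np.degrees(psi))
E
python3 to.py .538 -.3315
python3 - <<'E'
from soap import *
m,f=look("w8")
E
```

```text
20.8 [ 0.539  -0.3303  0.1404] [ 3.1415e+00 -1.2000e-03  2.8260e+00] x 0.0006 y -0.0014 yawdeg 161.92030954878362
20.8 [ 0.539  -0.3303  0.1404] [ 3.1415e+00 -1.2000e-03  2.8260e+00] 0.0537873488239276
```

>>> {"api": "arm_command", "payload": {"series": [0,0,0,0.006,-0.014,0.2,0.5,0,0,0,0.006,-0.014,0.4,0.5,0,0,0,0.006,-0.014,0.56,0.5,0,0,0,0.006,-0.014,0.56,0.5,0,0,0,0.006,-0.014,0.56,0.5]}}

```text
t: 21.48
eef_pos: [0.5387, -0.3322, 0.0856]
ee_rot: [-3.141, 0.001, 2.825]
force: [-0.1, 0.0, -1.2]
width: 0.0536
gripper_force: 25.0
```

```bash
python3 to.py .538 -.3315; python3 - <<'E'
from soap import *
m,f=look("w9")
cv2.imwrite("pics/w9c.png",cv2.resize(f[100:340,180:460],None,fx=2.5,fy=2.5,interpolation=cv2.INTER_CUBIC))
E
```

```text
21.475 [ 0.5387 -0.3322  0.0856] [-3.1414e+00  6.0000e-04  2.8245e+00] x 0.0009 y 0.0004 yawdeg 161.83216187537892
21.475 [ 0.5387 -0.3322  0.0856] [-3.1414e+00  6.0000e-04  2.8245e+00] 0.053649489912124454
```

View pics/w9c.png

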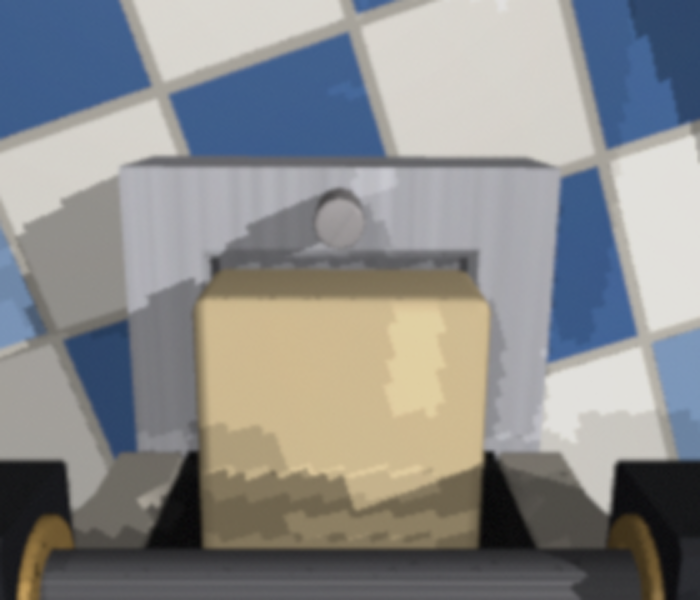

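This view shows the cavity's near edge from (212,252) to (477,252) and the bar's lower end edge near row 270, from x≈222 to 470. The pillar top is at (339,222), and the bar is square to the die.

```bash
python3 - <<'E'
from h import *
m=np.load("w9.npy",allow_pickle=True).item()
t=np.array([.5387,-.3322]);psi=2.8245;x=np.array([np.cos(psi),np.sin(psi)]);y=np.array([x[1],-x[0]])
for n,p,z in[("cav",[(212,252),(477,252)],.036),("block",[(121,167),(559,170)],.036),("pillar",[(339,222)],.058),("bar bot",[(222,269),(470,269)],.045),("bar top",[(196,298),(489,298)],.074)]:
    X=onz(m,(np.array(p,float)+.5)/2.5-.5+[180,100],z)[:,:2]-t;print(n,(X@x).round(4),(X@y).round(4))
E
```

```text
cav [0.045 0.045] [-0.0278  0.0302]
block [0.0632 0.0626] [-0.0464  0.0468]
pillar [0.0546] [-0.]
bar bot [0.0429 0.0429] [-0.0245  0.0274]
bar top [0.0434 0.0434] [-0.0253  0.0265]
```

>>> {"api": "arm_command", "payload": {"series": [0,0,0,0.003,0,0.04,0.5,0,0,0,0.003,0,0.08,0.5,0,0,0,0.003,0,0.11,0.5,0,0,0,0.003,0,0.14,0.5,0,0,0,0.003,0,0.14,0.5]}}

```text
t: 22.15
eef_pos: [0.5401, -0.3325, 0.0723]
ee_rot: [-3.141, 0.004, 2.825]
force: [4.3, -0.9, 4.7]
width: 0.0542
gripper_force: 25.0
```

>>> {"api": "arm_command", "payload": {"series": [0,0,0,-0.015,0,0,0.5,0,0,0,-0.015,0,0.03,0.5,0,0,0,-0.015,0,0.06,0.5,0,0,0,-0.015,0,0.06,0.5]}}

```text
t: 22.65
eef_pos: [0.5413, -0.3329, 0.0681]
ee_rot: [-3.141, 0.004, 2.825]
force: [-0.3, 3.6, 21.4]
width: 0.0536
gripper_force: 25.0
```

>>> {"api": "arm_command", "payload": {"series": [0,0,0,0,0,-0.04,0.5,0,0,0,0.01,0,-0.04,0.5,0,0,0,0.01,0,-0.04,0.5]}}

```text
t: 23.02
eef_pos: [0.5381, -0.3319, 0.0687]
ee_rot: [3.142, -0.001, 2.824]
force: [1.9, 1.1, 2.7]
width: 0.0538
gripper_force: 25.0
```

```bash
python3 - <<'E'
from soap import *
m,f=look("w10");s=arm.get_state();print(np.round(s["force"],1),np.round(s["moment"],2))
g=f[100:340,180:460]
# rows of vertical profile in centre column & left/right
for c in(60,80,100):print(c,[(r,int(g[r,c+0:c+6].mean())) for r in range(92,130,1)])
t=np.array(s["eef_pos"])[:2];psi=s["ee_rot"][2];x=np.array([np.cos(psi),np.sin(psi)]);
for r in(195,200,205,210,215,220):
  print(r,[round(float((onz(m,[(316,r)],z)[0,:2]-t)@x),4) for z in(.036,.06)])
E
```

```text
23.025 [ 0.5381 -0.3319  0.0687] [ 3.1416e+00 -8.0000e-04  2.8240e+00] 0.05377636092085743
[1.4 0.3 2.4] [ 0.29 -0.29 -0.02]
60 [(92, 174), (93, 174), (94, 174), (95, 174), (96, 174), (97, 173), (98, 173), (99, 173), (100, 173), (101, 173), (102, 173), (103, 173), (104, 173), (105, 173), (106, 173), (107, 174), (108, 173), (109, 174), (110, 174), (111, 174), (112, 174), (113, 174), (114, 174), (115, 173), (116, 171), (117, 160), (118, 142), (119, 129), (120, 127), (121, 131), (122, 131), (123, 125), (124, 122), (125, 121), (126, 121), (127, 121), (128, 121), (129, 121)]
80 [(92, 178), (93, 178), (94, 178), (95, 178), (96, 178), (97, 178), (98, 178), (99, 178), (100, 178), (101, 177), (102, 177), (103, 176), (104, 172), (105, 163), (106, 135), (107, 110), (108, 101), (109, 97), (110, 95), (111, 98), (112, 102), (113, 106), (114, 109), (115, 113), (116, 116), (117, 119), (118, 121), (119, 122), (120, 124), (121, 126), (122, 127), (123, 128), (124, 129), (125, 131), (126, 138), (127, 148), (128, 159), (129, 171)]
100 [(92, 155), (93, 135), (94, 125), (95, 122), (96, 122), (97, 122), (98, 122), (99, 122), (100, 122), (101, 121), (102, 122), (103, 121), (104, 116), (105, 100), (106, 90), (107, 89), (108, 89), (109, 94), (110, 107), (111, 121), (112, 126), (113, 127), (114, 127), (115, 128), (116, 128), (117, 129), (118, 129), (119, 130), (120, 130), (121, 131), (122, 131), (123, 131), (124, 131), (125, 133), (126, 139), (127, 149), (128, 161), (129, 174)]
195 [0.0506, 0.0544]
200 [0.0481, 0.0522]
205 [0.0456, 0.0501]
210 [0.0431, 0.0479]
215 [0.0405, 0.0457]
220 [0.038, 0.0435]
```

>>> {"api": "arm_command", "payload": {"series": [0,0,0,0.01,0,-0.01,0.5,0,0,0,0.01,0,0.02,0.5,0,0,0,0.01,0,0.04,0.5,0,0,0,0.01,0,0.04,0.5]}}

```text
t: 23.58
eef_pos: [0.5374, -0.3318, 0.0683]
ee_rot: [-3.141, 0.001, 2.825]
force: [-7.3, 8.4, 28.5]
width: 0.0538
gripper_force: 25.0
```

```bash
python3 - <<'E'
from soap import *
m,f=look("w11");s=arm.get_state();print(np.round(s["force"],1),np.round(s["moment"],2))
t=np.array(s["eef_pos"])[:2];psi=s["ee_rot"][2];x=np.array([np.cos(psi),np.sin(psi)]);y=np.array([x[1],-x[0]])
for c in(280,295,316,335,350):
    p=f[190:245,c-3:c+4].mean((1,2)).astype(int);print(c,p.tolist())
for r in(222,226,230,234):
  print(r,[round(float((onz(m,[(316,r)],z)[0,:2]-t)@x),4) for z in(.046,.05,.054,.058,.062)])
g=cream(f)
for r in(235,245,255):
    c=np.where(g[r,230:430])[0]+230;print(r,c.min(),c.max(),[float(abs(np.diff(onz(m,[(c.min(),r),(c.max()+1,r)],z)[:,:2]@y)[0]).round(4)) for z in (.05,.057,.064)])
m9=np.load("w9.npy",allow_pickle=True).item();g=cream(cv2.imread("pics/w9.png"))
for r in(230,245,255):
    c=np.where(g[r,230:430])[0]+230;print("w9",r,c.min(),c.max(),[float(abs(np.diff(onz(m9,[(c.min(),r),(c.max()+1,r)],z)[:,:2]@y)[0]).round(4)) for z in (.067,.074,.081)])
E
```

```text
23.575 [ 0.5374 -0.3318  0.0683] [-3.1409e+00  8.0000e-04  2.8251e+00] 0.05375794538819912
[-8.7  7.1 27.3] [2.87 2.77 0.  ]
280 [174, 174, 174, 172, 162, 149, 135, 124, 120, 120, 120, 120, 119, 117, 107, 95, 90, 91, 93, 103, 115, 124, 127, 128, 128, 129, 129, 129, 130, 131, 131, 131, 131, 132, 132, 133, 139, 149, 162, 174, 182, 182, 179, 175, 172, 168, 167, 167, 167, 167, 166, 167, 167, 167, 166]
295 [131, 124, 122, 122, 122, 122, 122, 122, 122, 121, 121, 121, 121, 119, 110, 97, 91, 90, 90, 90, 91, 97, 111, 124, 128, 129, 130, 131, 131, 131, 131, 132, 132, 133, 133, 134, 139, 149, 162, 174, 182, 182, 179, 176, 172, 169, 167, 167, 167, 167, 167, 167, 167, 167, 167]
316 [163, 162, 160, 159, 158, 156, 155, 154, 153, 152, 152, 151, 150, 150, 150, 149, 149, 145, 134, 127, 127, 128, 129, 129, 130, 131, 132, 132, 132, 132, 133, 133, 133, 134, 134, 135, 139, 149, 162, 174, 182, 183, 180, 176, 173, 169, 168, 167, 167, 167, 167, 167, 167, 167, 167]
335 [195, 189, 182, 179, 178, 175, 167, 163, 162, 161, 159, 158, 157, 153, 144, 129, 124, 127, 129, 129, 129, 130, 131, 131, 132, 132, 132, 133, 133, 133, 134, 134, 134, 135, 135, 136, 139, 149, 161, 173, 181, 183, 180, 177, 174, 171, 169, 168, 167, 167, 168, 167, 168, 168, 168]
350 [172, 172, 172, 172, 172, 172, 172, 172, 172, 172, 172, 172, 172, 171, 163, 143, 131, 130, 130, 130, 130, 131, 132, 132, 133, 133, 133, 134, 134, 134, 135, 135, 136, 136, 136, 137, 140, 151, 165, 179, 190, 193, 193, 192, 191, 190, 189, 188, 188, 188, 188, 188, 188, 188, 188]
222 [0.0394, 0.0404, 0.0413, 0.0423, 0.0432]
226 [0.0375, 0.0385, 0.0395, 0.0405, 0.0415]
230 [0.0355, 0.0365, 0.0376, 0.0386, 0.0397]
234 [0.0335, 0.0346, 0.0357, 0.0368, 0.0379]
235 254 378 [0.0585, 0.0559, 0.0532]
245 255 377 [0.0581, 0.0555, 0.0528]
255 256 376 [0.0577, 0.0551, 0.0524]
w9 230 258 375 [0.0551, 0.0527, 0.0502]
w9 245 258 374 [0.0554, 0.0529, 0.0504]
w9 255 259 373 [0.0549, 0.0524, 0.05]
```

```bash
python3 - <<'E'
from soap import *
for tag in("w9","w11"):
  m=np.load(tag+".npy",allow_pickle=True).item();f=cv2.imread(f"pics/{tag}.png").astype(float);a=f[...,0]/f[...,2]
  print(tag)
  psi=2.825;x=np.array([np.cos(psi),np.sin(psi)]);y=np.array([x[1],-x[0]]);d=np.array([.538,-.3315])
  for c in range(262,376,8):
    col=a[185:240,c-1:c+2].mean(1);r=185+int(np.argmax(col<.82));v=f[185:240,c-1:c+2].mean((1,2));e=np.diff(v[:40])
    k=185+int(np.argmin(e[10:25]))+10
    print(c,"cream from",r,"rim",k,int(v.min()),((onz(m,[(c,r)],.036)[0,:2]-d)@x).round(4),((onz(m,[(c,k)],.036)[0,:2]-d)@x).round(4))
  h=(a<.82)&(f[...,2]>60)
  for r in range(208,232,3):
    cc=np.where(h[r,230:420])[0]+230
    if len(cc):print(r,cc.min(),cc.max())
E
```

```text
w9
262 cream from 215 rim 200 95 0.036 0.0444
270 cream from 208 rim 199 95 0.0399 0.0449
278 cream from 208 rim 199 93 0.0399 0.0449
286 cream from 208 rim 199 94 0.0399 0.0449
294 cream from 208 rim 199 97 0.0399 0.0449
302 cream from 208 rim 201 95 0.0399 0.0438
310 cream from 208 rim 201 102 0.0399 0.0438
318 cream from 208 rim 201 96 0.0399 0.0438
326 cream from 208 rim 199 93 0.0399 0.0449
334 cream from 208 rim 199 94 0.0399 0.0449
342 cream from 208 rim 199 93 0.0399 0.0449
350 cream from 208 rim 199 101 0.0399 0.0449
358 cream from 208 rim 199 92 0.0399 0.0449
366 cream from 209 rim 199 76 0.0394 0.0449
374 cream from 221 rim 202 154 0.0326 0.0432
208 268 364
211 265 367
214 263 369
217 261 371
220 259 373
223 258 375
226 257 375
229 258 375
w11
262 cream from 209 rim 206 100 0.0442 0.0457
270 cream from 205 rim 203 124 0.0462 0.0472
278 cream from 205 rim 196 90 0.0462 0.0507
286 cream from 205 rim 203 90 0.0462 0.0472
294 cream from 205 rim 204 90 0.0462 0.0467
302 cream from 205 rim 204 90 0.0462 0.0467
310 cream from 208 rim 206 72 0.0447 0.0457
318 cream from 209 rim 207 101 0.0442 0.0452
326 cream from 205 rim 204 115 0.0462 0.0467
334 cream from 205 rim 204 123 0.0462 0.0467
342 cream from 205 rim 204 129 0.0462 0.0467
350 cream from 206 rim 204 130 0.0457 0.0467
358 cream from 206 rim 204 130 0.0457 0.0467
366 cream from 206 rim 204 131 0.0457 0.0467
374 cream from 218 rim 208 101 0.0396 0.0447
208 263 370
211 261 371
214 260 372
217 259 373
220 258 374
223 257 375
226 256 376
229 255 377
```

The bar's near end is riding on the rim and the bar has slipped up in the fingers. I'll lift and re-measure it in hand.

>>> {"api": "arm_command", "payload": {"series": [0,0,0,0,0,-0.1,0.5,0,0,0,0,0,-0.2,0.5,0,0,0,0,0,-0.3,0.5,0,0,0,0,0,-0.3,0.5,0,0,0,0,0,-0.3,0.5]}}

```text
t: 24.25
eef_pos: [0.5372, -0.3316, 0.0947]
ee_rot: [3.141, -0.001, 2.824]
force: [0.0, 0.1, -2.0]
width: 0.0536
gripper_force: 25.0
```

```bash
cat > ends.py <<'E'
from soap import *
import sys
def rep(tag):
  m=np.load(tag+".npy",allow_pickle=True).item();f=cv2.imread(f"pics/{tag}.png").astype(float);a=f[...,0]/f[...,2]
  rows=[];rim=[];tops=[]
  for c in(276,290,340,354):
    col=a[185:240,c-2:c+3].mean(1);v=f[150:250,c-2:c+3].mean((1,2))
    r=185+int(np.argmax(col<.82));tr=r+3+int(np.argmax(np.diff(v[r-150+3:r-150+30])));rows.append(r);tops.append(tr)
    k=170+int(np.argmin(np.diff(v[20:r-150-1])));rim.append(k)
  h=(a<.82)&(f[...,2]>60);w=[(r,int(np.where(h[r,230:420])[0].min()+230),int(np.where(h[r,230:420])[0].max()+230)) for r in(tops[0]+6,tops[0]+16,tops[0]+26)]
  print(tag,"bottom rows",rows,"top rows",tops,"rim",rim,"widths",w);return m
if __name__=="__main__":
  look(sys.argv[1])
  for t in ["w7","w9","w11",sys.argv[1]]:rep(t)
E
python3 ends.py w12; python3 to.py .538 -.3315
```

```text
24.25 [ 0.5372 -0.3316  0.0947] [ 3.1415e+00 -7.0000e-04  2.8239e+00] 0.05363868555731818
w7 bottom rows [209, 209, 209, 209] top rows [228, 226, 219, 219] rim [206, 206, 206, 206] widths [(234, 258, 374), (244, 259, 374), (254, 259, 373)]
w9 bottom rows [208, 208, 208, 208] top rows [218, 219, 219, 219] rim [194, 184, 199, 199] widths [(224, 258, 375), (234, 258, 375), (244, 258, 374)]
w11 bottom rows [205, 205, 205, 206] top rows [227, 210, 227, 228] rim [196, 190, 189, 203] widths [(233, 254, 378), (243, 255, 378), (253, 256, 376)]
w12 bottom rows [205, 205, 205, 205] top rows [228, 227, 227, 228] rim [195, 186, 199, 199] widths [(234, 254, 378), (244, 255, 377), (254, 256, 376)]
24.3 [ 0.5372 -0.3316  0.0945] [ 3.1415e+00 -9.0000e-04  2.8239e+00] x -0.0008 y 0.0004 yawdeg 161.79571062818982
```

```bash
python3 - <<'E'
from soap import *
m=np.load("w12.npy",allow_pickle=True).item();f=cv2.imread("pics/w12.png")
t=np.array([.5372,-.3316]);psi=2.8239;x=np.array([np.cos(psi),np.sin(psi)])
P=np.array(m["pose"])
def pt(r,z):return round(float((onz(m,[(316,r)],z)[0,:2]-t)@x),4)
for z in(.055,.058,.061,.064,.067):print("bot",z-.0945,pt(205,z))
for z in(.083,.086,.089,.092,.095):print("top",z-.0945,pt(226,z),pt(228,z),pt(230,z))
print((f[200:262,280:290].mean((1,2))).astype(int).tolist())
f9=cv2.imread("pics/w9.png");print((f9[200:262,280:290].mean((1,2))).astype(int).tolist())
for tag,z0 in(("w9",.0856),("w12",.0945)):
  mm=np.load(tag+".npy",allow_pickle=True).item();F=cv2.imread(f"pics/{tag}.png").astype(float);h=(F[...,0]/F[...,2]<.82)&(F[...,2]>60)
  for r in range(232,292,6):
    c=np.where(h[r,230:420])[0]+230
    w=lambda z:np.linalg.norm(np.diff(onz(mm,[(c.min(),r),(c.max()+1,r)],z),axis=0))
    from scipy.optimize import brentq
    z=brentq(lambda z:w(z)-.0528,0,.15);print(tag,r,c.min(),c.max(),round(z-z0,4),round(float((onz(mm,[(316,r)],z)[0,:2]-(t if tag=="w12" else [.5387,-.3322]))@x),3))
E
```

```text
bot -0.0395 0.0444
bot -0.0365 0.0449
bot -0.0335 0.0455
bot -0.0305 0.046
bot -0.027499999999999997 0.0466
top -0.011499999999999996 0.0401 0.0392 0.0383
top -0.008500000000000008 0.0409 0.04 0.039
top -0.005500000000000005 0.0416 0.0407 0.0398
top -0.0025000000000000022 0.0423 0.0415 0.0406
top 0.0005000000000000004 0.0431 0.0422 0.0414
[103, 96, 96, 97, 105, 118, 124, 125, 125, 126, 126, 127, 127, 127, 128, 129, 129, 129, 130, 130, 131, 131, 131, 132, 132, 134, 140, 152, 165, 176, 181, 181, 178, 174, 171, 168, 167, 167, 167, 167, 167, 167, 167, 167, 167, 166, 167, 167, 166, 167, 167, 167, 167, 166, 167, 167, 167, 167, 166, 167, 167, 167]
[100, 96, 95, 95, 97, 103, 108, 107, 103, 102, 102, 103, 104, 105, 106, 107, 108, 111, 124, 143, 164, 174, 176, 177, 178, 178, 178, 178, 178, 178, 178, 178, 178, 178, 178, 178, 178, 178, 178, 178, 178, 178, 178, 178, 178, 178, 178, 178, 178, 177, 178, 178, 178, 177, 177, 177, 178, 177, 177, 178, 177, 177]
w9 232 258 375 -0.0117 0.037
w9 238 258 375 -0.011 0.035
w9 244 258 374 -0.0115 0.032
w9 250 259 374 -0.012 0.029
w9 256 259 374 -0.0112 0.026
w9 262 259 373 -0.0117 0.023
w9 268 259 373 -0.0109 0.02
w9 274 260 373 -0.0114 0.017
w9 280 260 373 -0.0106 0.015
w9 286 260 373 -0.0098 0.012
w12 232 254 378 -0.0033 0.04
w12 238 255 378 -0.0037 0.037
w12 244 255 377 -0.0041 0.034
w12 250 256 377 -0.0045 0.031
w12 256 256 376 -0.0049 0.028
w12 262 257 375 -0.0065 0.025
w12 268 258 375 -0.007 0.022
w12 274 258 374 -0.0075 0.019
w12 280 258 374 -0.0067 0.016
w12 286 259 374 -0.0072 0.013
```

The bar has pitched about 8.6° in the grip, near end up. I'll tilt the tool to level it, grip harder and re-check just above the rim.

>>> {"api": "arm_command", "payload": {"series": [0,-0.05,0,0.009,0.004,0,0.5,0,-0.0955,0,0.009,0.004,0.07,0.5,0,-0.0955,0,0.009,0.004,0.14,0.5,0,-0.0955,0,0.009,0.004,0.14,0.5,0,-0.0955,0,0.009,0.004,0.14,0.5], "force": 45}}

```text
t: 24.92
eef_pos: [0.5374, -0.3313, 0.081]
ee_rot: [-3.141, 0.149, 2.824]
force: [-0.6, 0.9, -1.2]
width: 0.0533
gripper_force: 45.0
```

```bash
cat > chk.py <<'E'
from soap import *
from scipy.optimize import brentq
import sys
tag=sys.argv[1];m,f=look(tag);s=arm.get_state();print("F",np.round(s["force"],1))
T=np.array(s["eef_pos"]);d=np.array([.538,-.3315]);psi=2.8240;x=np.array([np.cos(psi),np.sin(psi)]);y=np.array([x[1],-x[0]])
print("tcp in die",((T[:2]-d)@x).round(4),((T[:2]-d)@y).round(4),T[2].round(4))
F=f.astype(float);a=F[...,0]/F[...,2];h=(a<.82)&(F[...,2]>60)
for c in(276,290,340,354):
    r=170+int(np.argmax(a[170:250,c-2:c+3].mean(1)<.82));v=F[:,c-2:c+3].mean((1,2))
    k=r-25+int(np.argmin(np.diff(v[r-25:r-1])));tp=r+4+int(np.argmax(np.diff(v[r+4:r+40])))
    print(c,"rim row",k,"bot row",r,"top row",tp,"rim x",((onz(m,[(c,k+.5)],.036)[0,:2]-d)@x).round(4),"bot x @36,40,44",[float(((onz(m,[(c,r)],z)[0,:2]-d)@x).round(4)) for z in(.036,.04,.044)],"cream y ok")
for r in range(tp+6,tp+60,10):
    c=np.where(h[r,230:420])[0]+230
    g=lambda z:np.linalg.norm(np.diff(onz(m,[(c.min(),r),(c.max()+1,r)],z),axis=0))-.0528
    try:
        z=brentq(g,0,.15);q=onz(m,[((c.min()+c.max()+1)/2,r)],z)[0,:2]-d;print("top at x",(q@x).round(3),"z",round(z,4),"ymid",(q@y).round(4))
    except ValueError:print(r,c.min(),c.max())
E
python3 chk.py w13
```

```text
24.925 [ 0.5374 -0.3313  0.081 ] [-3.1414  0.1495  2.8243] 0.05333713246358945
F [ 0.9  0.  -1.4]
tcp in die 0.0006 0.0 0.0811
276 rim row 183 bot row 205 top row 228 rim x 0.0502 bot x @36,40,44 [0.0388, 0.0401, 0.0415] cream y ok
290 rim row 193 bot row 205 top row 227 rim x 0.0449 bot x @36,40,44 [0.0388, 0.0401, 0.0415] cream y ok
340 rim row 193 bot row 206 top row 228 rim x 0.0449 bot x @36,40,44 [0.0382, 0.0396, 0.041] cream y ok
354 rim row 194 bot row 205 top row 228 rim x 0.0444 bot x @36,40,44 [0.0388, 0.0401, 0.0415] cream y ok
top at x 0.038 z 0.0722 ymid 0.0005
top at x 0.034 z 0.0718 ymid 0.0005
top at x 0.029 z 0.0715 ymid 0.0005
top at x 0.023 z 0.0711 ymid 0.0005
top at x 0.018 z 0.0708 ymid 0.0005
top at x 0.014 z 0.0727 ymid 0.0005
```

>>> {"api": "arm_command", "payload": {"series": [0,0,0,0.017,0,0.02,0.5,0,0,0,0.017,0,0.03,0.5,0,0,0,0.017,0,0.03,0.5]}}

```text
t: 25.35
eef_pos: [0.5355, -0.3307, 0.0777]
ee_rot: [-3.142, 0.15, 2.824]
force: [0.2, -0.3, -1.7]
width: 0.0539
gripper_force: 45.0
```

```bash
sed -i 's/"cream y ok"/"topx @z68,71",[float(((onz(m,[(c,tp)],z)[0,:2]-d)@x).round(4)) for z in(.068,.071)]/' chk.py; python3 chk.py w14
```

```text
25.35 [ 0.5355 -0.3307  0.0777] [-3.1416  0.1497  2.8241] 0.05394084583201001
F [-0.8  0.4 -1.7]
tcp in die 0.0025 0.0 0.0778
276 rim row 188 bot row 205 top row 227 rim x 0.0505 bot x @36,40,44 [0.0419, 0.0432, 0.0446] topx @z68,71 [0.0432, 0.0445]
290 rim row 182 bot row 205 top row 227 rim x 0.0535 bot x @36,40,44 [0.0419, 0.0432, 0.0446] topx @z68,71 [0.0432, 0.0445]
340 rim row 199 bot row 205 top row 228 rim x 0.0448 bot x @36,40,44 [0.0419, 0.0432, 0.0446] topx @z68,71 [0.0427, 0.044]
354 rim row 199 bot row 205 top row 227 rim x 0.0448 bot x @36,40,44 [0.0419, 0.0432, 0.0446] topx @z68,71 [0.0432, 0.0445]
top at x 0.041 z 0.0687 ymid 0.0005
top at x 0.036 z 0.0683 ymid 0.0005
top at x 0.031 z 0.068 ymid 0.0005
top at x 0.026 z 0.0676 ymid 0.0005
top at x 0.02 z 0.0673 ymid 0.0005
top at x 0.016 z 0.0692 ymid 0.0005
```

>>> {"api": "arm_command", "payload": {"series": [0,0,0,0.008,0,0.02,0.5,0,0,0,0.008,0,0.04,0.5,0,0,0,0.01,0,0.06,0.5,0,0,0,0.01,0,0.06,0.5]}}

```text
t: 25.9
eef_pos: [0.5361, -0.3308, 0.0726]
ee_rot: [-3.141, 0.151, 2.825]
force: [-0.8, 1.6, 6.5]
width: 0.0535
gripper_force: 45.0
```

```bash
python3 chk.py w15
```

```text
25.9 [ 0.5361 -0.3308  0.0726] [-3.1413  0.1513  2.8245] 0.05350911379091877
F [-1.2  1.2  5.4]
tcp in die 0.002 0.0 0.0726
276 rim row 189 bot row 205 top row 230 rim x 0.0509 bot x @36,40,44 [0.043, 0.0444, 0.0458] topx @z68,71 [0.0435, 0.0448]
290 rim row 184 bot row 205 top row 230 rim x 0.0534 bot x @36,40,44 [0.043, 0.0444, 0.0458] topx @z68,71 [0.0435, 0.0448]
340 rim row 201 bot row 205 top row 229 rim x 0.0448 bot x @36,40,44 [0.043, 0.0444, 0.0458] topx @z68,71 [0.0439, 0.0452]
354 rim row 201 bot row 205 top row 230 rim x 0.0448 bot x @36,40,44 [0.043, 0.0444, 0.0458] topx @z68,71 [0.0435, 0.0448]
top at x 0.039 z 0.0651 ymid 0.0007
top at x 0.035 z 0.0648 ymid 0.0007
top at x 0.03 z 0.0645 ymid 0.0007
top at x 0.025 z 0.0642 ymid 0.0007
top at x 0.019 z 0.0627 ymid 0.0005
top at x 0.014 z 0.0646 ymid 0.0005
```

```bash
python3 - <<'E'
from soap import *
s=arm.get_state();print(np.round(s["force"],2),np.round(s["moment"],3),np.round(s["joint_efforts"],2))
f=cv2.imread("pics/w15.png").astype(float);a=f[...,0]/f[...,2]
# gap map: class chars rows 195-212, cols 255-380
for r in range(196,216):
    print(r,"".join("c" if a[r,c]<.82 else ("." if f[r,c].mean()>135 else ("-" if f[r,c].mean()>105 else "#")) for c in range(252,384,2)))
E
```

```text
[-1.16  1.21  5.42] [0.688 0.854 0.007] [ -0.32 -49.24  21.03   4.79   0.95   0.05]
196 ...........----------------.......................................
197 ..........----------------........................................
198 ........------------------........................................
199 .......-------------------........................................
200 ......--------------------........................................
201 ......-------------------.........................................
202 ......-###--###--###----.............----.........................
203 .....-###############------..........--------------------------...
204 ...--###--###########------.........-------------------#--##---...
205 ..-###ccccccccccccccccccccc.........ccccccccccccccccccccccc##--...
206 ..-##cccccccccccccccccccccc-........cccccccccccccccccccccccc#--...
207 ..###ccccccccccccccccccccccc.......ccccccccccccccccccccccccc#-....
208 .-###ccccccccccccccccccccccc-.....-ccccccccccccccccccccccccc-#....
209 -####ccccccccccccccccccccccccc...-cccccccccccccccccccccccccc-#....
210 -####cccccccccccccccccccccccccccccccccccccccccccccccccccccccc#....
211 -###ccccccccccccccccccccccccccccccccccccccccccccccccccccccccc#....
212 -###ccccccccccccccccccccccccccccccccccccccccccccccccccccccccc#....
213 -###ccccccccccccccccccccccccccccccccccccccccccccccccccccccccc#....
214 -###ccccccccccccccccccccccccccccccccccccccccccccccccccccccccc#....
215 -###ccccccccccccccccccccccccccccccccccccccccccccccccccccccccc-....
```

The gap map shows about 2.5 mm on the left, about 0.8 mm on the right and about 1.4 mm at the near end. The right side is touching, so I'll nudge left, level the bar and go down.

>>> {"api": "arm_command", "payload": {"series": [0,0,0,0,0,-0.02,0.5,0,-0.022,0,0.004,-0.008,-0.02,0.5,0,-0.022,0,0.006,-0.008,0,0.5,0,-0.022,0,0.008,-0.008,0.02,0.5,0,-0.022,0,0.01,-0.008,0.04,0.5,0,-0.022,0,0.01,-0.008,0.04,0.5]}}

```text
t: 26.7
eef_pos: [0.5374, -0.3318, 0.0696]
ee_rot: [-3.141, 0.19, 2.825]
force: [2.7, 0.8, 8.3]
width: 0.0536
gripper_force: 45.0
```

```bash
cat > gap.py <<'E'
import sys,cv2,numpy as np
f=cv2.imread(f"pics/{sys.argv[1]}.png").astype(float);a=f[...,0]/f[...,2]
for r in range(196,224,2):
    print(r,"".join("c" if a[r,c]<.82 else ("." if f[r,c].mean()>135 else ("-" if f[r,c].mean()>105 else "#")) for c in range(246,388,2)))
E
python3 chk.py w16; python3 gap.py w16
```

```text
26.7 [ 0.5374 -0.3318  0.0696] [-3.1414  0.1896  2.8252] 0.053567297903452334
F [1.5 1.6 9. ]
tcp in die 0.0005 -0.0005 0.0696
276 rim row 187 bot row 204 top row 235 rim x 0.0505 bot x @36,40,44 [0.0423, 0.0439, 0.0454] topx @z68,71 [0.0417, 0.0432]
290 rim row 181 bot row 204 top row 236 rim x 0.0534 bot x @36,40,44 [0.0423, 0.0439, 0.0454] topx @z68,71 [0.0413, 0.0428]
340 rim row 199 bot row 204 top row 235 rim x 0.0446 bot x @36,40,44 [0.0423, 0.0439, 0.0455] topx @z68,71 [0.0417, 0.0432]
354 rim row 199 bot row 204 top row 235 rim x 0.0446 bot x @36,40,44 [0.0424, 0.0439, 0.0455] topx @z68,71 [0.0417, 0.0432]
top at x 0.038 z 0.0656 ymid 0.0001
top at x 0.032 z 0.0636 ymid 0.0001
top at x 0.027 z 0.0635 ymid 0.0001
top at x 0.021 z 0.0624 ymid -0.0
top at x 0.016 z 0.0623 ymid -0.0
top at x 0.01 z 0.0611 ymid -0.0003
196 ...........-------------------.........................................
198 .........---------------------.........................................
200 .........###############---..............-----...------...--.....--....
202 .....-######-----######-------...........--###---####----####-###--....
204 ....-####ccc--cccccccccccccccc-.........-c-cccccccccccccccccc-###--....
206 ....-###ccccccccccccccccccccccc........ccccccccccccccccccccccccc#--....
208 ....###cccccccccccccccccccccccccc.....cccccccccccccccccccccccccc#--....
210 ...-###ccccccccccccccccccccccccccccccccccccccccccccccccccccccccc---....
212 ..--###cccccccccccccccccccccccccccccccccccccccccccccccccccccccccc--....
214 ----##ccccccccccccccccccccccccccccccccccccccccccccccccccccccccccc#-....
216 ----##ccccccccccccccccccccccccccccccccccccccccccccccccccccccccccc#-....
218 --.-##ccccccccccccccccccccccccccccccccccccccccccccccccccccccccccc--....
220 ...-##cccccccccccccccccccccccccccccccccccccccccccccccccccccccccccc-....
222 ....-#cccccccccccccccccccccccccccccccccccccccccccccccccccccccccccc-....
```

The near cavity edge has a chamfer, so a true fit needs a visible gap of about 3.3 mm. I'll raise the bar, level it more and re-check.

>>> {"api": "arm_command", "payload": {"series": [0,0,0,0,0,-0.04,0.5,0,-0.055,0,0.012,0.002,-0.06,0.5,0,-0.055,0,0.012,0.002,-0.06,0.5,0,-0.055,0,0.012,0.002,-0.06,0.5]}}

```text
t: 27.25
eef_pos: [0.5327, -0.3303, 0.0735]
ee_rot: [-3.141, 0.269, 2.824]
force: [0.3, 2.1, 3.2]
width: 0.0536
gripper_force: 45.0
```

```bash
python3 chk.py w17; python3 gap.py w17
```

```text
27.25 [ 0.5327 -0.3303  0.0735] [-3.1414  0.269   2.8243] 0.05361642150750404
F [-0.4  2.   4.6]
tcp in die 0.0054 -0.0005 0.0734
276 rim row 191 bot row 204 top row 235 rim x 0.0506 bot x @36,40,44 [0.0441, 0.0461, 0.048] topx @z68,71 [0.046, 0.0478]
290 rim row 185 bot row 204 top row 235 rim x 0.0536 bot x @36,40,44 [0.0441, 0.0461, 0.048] topx @z68,71 [0.046, 0.0478]
340 rim row 202 bot row 205 top row 234 rim x 0.0449 bot x @36,40,44 [0.0436, 0.0455, 0.0475] topx @z68,71 [0.0465, 0.0483]
354 rim row 202 bot row 205 top row 234 rim x 0.0449 bot x @36,40,44 [0.0436, 0.0455, 0.0475] topx @z68,71 [0.0465, 0.0482]
top at x 0.042 z 0.0654 ymid -0.0001
top at x 0.037 z 0.0648 ymid 0.0001
top at x 0.031 z 0.0641 ymid -0.0001
top at x 0.026 z 0.0644 ymid -0.0001
top at x 0.021 z 0.0647 ymid -0.0001
top at x 0.015 z 0.0651 ymid -0.0
196 ...............--------------####--.-----..............................
198 .............----------------###.......--..............................
200 ...........------------------##.........-..............................
202 .........-------------------.--........................................
204 ....--...cccccccccccccccccc--#...........-c--......----------------....
206 ....####ccccccccccccccccccccc-...........ccccccccccccccccccccccc##-....
208 ....###cccccccccccccccccccccc-...........ccccccccccccccccccccccc##-....
210 ...-###ccccccccccccccccccccccc...........ccccccccccccccccccccccc##-....
212 ..--###ccccccccccccccccccccccc..........ccccccccccccccccccccccccc#-....
214 ----###cccccccccccccccccccccccc........cccccccccccccccccccccccccc#.....
216 ----##cccccccccccccccccccccccccc......ccccccccccccccccccccccccccc#-....
218 ----##ccccccccccccccccccccccccccccccccccccccccccccccccccccccccccc--....
220 -----#cccccccccccccccccccccccccccccccccccccccccccccccccccccccccccc.....
222 -----#cccccccccccccccccccccccccccccccccccccccccccccccccccccccccccc.....
```

>>> {"api": "arm_command", "payload": {"series": [0,0,0,-0.025,0,-0.01,0.5,0,0,0,-0.025,0,0,0.5,0,0,0,-0.02,0,0.02,0.5,0,0,0,-0.014,0,0.039,0.5,0,0,0,-0.014,0,0.039,0.5]}}

```text
t: 27.92
eef_pos: [0.5352, -0.3312, 0.0697]
ee_rot: [-3.142, 0.271, 2.824]
force: [1.3, -1.1, -2.3]
width: 0.0532
gripper_force: 45.0
```

```bash
python3 chk.py w18; python3 gap.py w18
```

```text
27.925 [ 0.5352 -0.3312  0.0697] [-3.1416  0.2709  2.8241] 0.05322712897775984
F [ 1.1 -0.9 -3.3]
tcp in die 0.0028 -0.0006 0.0698
276 rim row 189 bot row 204 top row 233 rim x 0.0506 bot x @36,40,44 [0.0433, 0.0452, 0.0472] topx @z68,71 [0.0466, 0.0484]
290 rim row 183 bot row 204 top row 233 rim x 0.0535 bot x @36,40,44 [0.0433, 0.0452, 0.0472] topx @z68,71 [0.0466, 0.0484]
340 rim row 201 bot row 204 top row 234 rim x 0.0446 bot x @36,40,44 [0.0433, 0.0452, 0.0472] topx @z68,71 [0.0461, 0.0479]
354 rim row 201 bot row 204 top row 233 rim x 0.0446 bot x @36,40,44 [0.0433, 0.0452, 0.0472] topx @z68,71 [0.0466, 0.0484]
top at x 0.04 z 0.0613 ymid -0.0001
top at x 0.034 z 0.0607 ymid 0.0001
top at x 0.029 z 0.06 ymid -0.0001
top at x 0.023 z 0.0594 ymid -0.0003
top at x 0.018 z 0.0597 ymid -0.0003
top at x 0.013 z 0.061 ymid -0.0001
196 .............----------------###.......--..............................
198 ..........-------------------##.........-..............................
200 .........--------------------#.........................................
202 ........-##############----..-...........-----.....--......--.....-....
204 .....#####ccccccccccccccccccc-...........-cccccccccccccc------####--...
206 .....###ccccccccccccccccccccc-...........-ccccccccccccccccccccc###--...
208 .....##cccccccccccccccccccccc-...........ccccccccccccccccccccccc##--...
210 ....-##ccccccccccccccccccccccc...........ccccccccccccccccccccccc##--...
212 ...-###cccccccccccccccccccccccc.........ccccccccccccccccccccccccc#-....
214 ...-##cccccccccccccccccccccccccc.......cccccccccccccccccccccccccc#-....
216 ...-##cccccccccccccccccccccccccccc..ccccccccccccccccccccccccccccc##....
218 ...-##ccccccccccccccccccccccccccccccccccccccccccccccccccccccccccc##....
220 ----##cccccccccccccccccccccccccccccccccccccccccccccccccccccccccccc#....
222 ----##cccccccccccccccccccccccccccccccccccccccccccccccccccccccccccc#....
```

It is in by about 6 mm with no contact force. I'll continue straight down.

>>> {"api": "arm_command", "payload": {"series": [0,0,0,0.004,0,0.02,0.5,0,0,0,0.01,0,0.04,0.5,0,0,0,0.015,0,0.06,0.5,0,0,0,0.018,0,0.075,0.5,0,0,0,0.018,0,0.075,0.5]}}

```text
t: 28.6
eef_pos: [0.5352, -0.3312, 0.062]
ee_rot: [3.142, 0.271, 2.824]
force: [2.0, -0.6, -1.4]
width: 0.0535
gripper_force: 45.0
```

```bash
python3 chk.py w19
```

```text
28.6 [ 0.5352 -0.3312  0.062 ] [3.1416 0.2706 2.824 ] 0.05345019518658849
F [ 1.1 -0.2 -1.3]
tcp in die 0.0028 -0.0006 0.0621
276 rim row 195 bot row 211 top row 234 rim x 0.0511 bot x @36,40,44 [0.0435, 0.0456, 0.0476] topx @z68,71 [0.0507, 0.0525]
290 rim row 189 bot row 211 top row 234 rim x 0.0539 bot x @36,40,44 [0.0435, 0.0456, 0.0476] topx @z68,71 [0.0507, 0.0524]
340 rim row 208 bot row 211 top row 234 rim x 0.0447 bot x @36,40,44 [0.0435, 0.0455, 0.0476] topx @z68,71 [0.0507, 0.0524]
354 rim row 208 bot row 212 top row 234 rim x 0.0447 bot x @36,40,44 [0.043, 0.0451, 0.0471] topx @z68,71 [0.0506, 0.0524]
top at x 0.039 z 0.0539 ymid -0.0001
top at x 0.034 z 0.0533 ymid 0.0001
top at x 0.028 z 0.0526 ymid -0.0001
top at x 0.023 z 0.0519 ymid -0.0003
top at x 0.018 z 0.0533 ymid -0.0001
top at x 0.013 z 0.0536 ymid -0.0001
```

>>> {"api": "arm_command", "payload": {"series": [0,0,0,0,0,0,0.62,0,0,0,0,0,0,0.7,0,0,0,0,0,0,0.75,0,0,0,0,0,-0.15,0.75,0,0,0,0,0,-0.4,0.75,0,0.09,0,0,0,-0.6,0.75,0,0.172,0,0,0,-0.6,0.4,0,0.172,0,0,0,-0.6,0]}}

```text
t: 29.65
eef_pos: [0.5219, -0.3267, 0.1212]
ee_rot: [3.142, 0.002, 2.824]
force: [1.0, 0.3, -0.8]
width: 0.0513
gripper_force: 0.0
```

>>> {"api": "arm_command", "payload": {"series": [0,0,0,-0.1,0,0,0,0,0,0,-0.1,0,0,0,0,0,0,-0.1,0,0,0,0,0,0,-0.1,0,0,0], "force": 20}}

```text
t: 30.15
eef_pos: [0.5292, -0.3292, 0.1202]
ee_rot: [3.142, 0.001, 2.824]
force: [0.2, 0.1, -0.3]
width: 0.0112
gripper_force: 0.0
```

```bash
python3 to.py .538 -.3315; python3 - <<'E'
from soap import *
m,f=look("w20");g=cream(f)
psi=2.824;x=np.array([np.cos(psi),np.sin(psi)]);y=np.array([x[1],-x[0]]);d=np.array([.538,-.3315])
c=max([c for c in cv2.findContours(g,0,2)[0]],key=cv2.contourArea);print(cv2.boundingRect(c))
from scipy.optimize import brentq
x0,y0,w,h=cv2.boundingRect(c)
for r in range(y0+10,min(y0+h-4,300),10):
    k=np.where(g[r])[0];k=k[(k>200)&(k<440)]
    print(r,k.min(),k.max(),[float(np.linalg.norm(np.diff(onz(m,[(k.min(),r),(k.max()+1,r)],z),axis=0)).round(4)) for z in(.05,.055,.06)],((onz(m,[(316,r)],.05)[0,:2]-d)@x).round(3))
E
```

```text
30.15 [ 0.5292 -0.3292  0.1202] [3.1416e+00 9.0000e-04 2.8240e+00] x -0.0091 y 0.0006 yawdeg 161.80424559134
30.15 [ 0.5292 -0.3292  0.1202] [3.1416e+00 9.0000e-04 2.8240e+00] 0.011203474555346241
(273, 209, 87, 111)
219 274 359 [0.053, 0.0518, 0.0505] 0.039
229 274 358 [0.0529, 0.0516, 0.0503] 0.033
239 274 358 [0.0533, 0.052, 0.0508] 0.026
249 274 358 [0.0538, 0.0525, 0.0512] 0.02
259 275 357 [0.053, 0.0517, 0.0504] 0.013
269 275 357 [0.0535, 0.0522, 0.0509] 0.006
279 276 356 [0.0526, 0.0514, 0.0501] -0.001
289 304 327 [0.0157, 0.0154, 0.015] -0.008
299 304 327 [0.0159, 0.0155, 0.0151] -0.015
```

The top reads flat at z = 0.050, which means the bar is seated. I'll press gently from above to confirm.

>>> {"api": "arm_command", "payload": {"series": [0,0,0,-0.09,0,0,0,0,0,0,-0.09,0,0.25,0,0,0,0,-0.09,0,0.42,0,0,0,0,-0.09,0,0.46,0,0,0,0,-0.09,0,0.47,0,0,0,0,-0.09,0,0.48,0,0,0,0,-0.09,0,0.48,0]}}

```text
t: 31.08
eef_pos: [0.5385, -0.3323, 0.0726]
ee_rot: [3.142, 0.002, 2.824]
force: [-0.5, 0.8, -0.3]
width: 0.0003
gripper_force: 0.0
```

>>> {"api": "arm_command", "payload": {"series": [0,0,0,0,0,0.01,0,0,0,0,0,0,0.01,0]}}

```text
t: 31.32
eef_pos: [0.5385, -0.3323, 0.0723]
ee_rot: [-3.141, 0.002, 2.824]
force: [-1.7, 1.2, 6.3]
width: 0.0005
gripper_force: 3.3
```

Contact came at tip height 0.0503, so the bar's top is at 0.050 and it is fully bedded. I'll retreat and make a final check.

>>> {"api": "arm_command", "payload": {"series": [0,0,0,0,0,-0.3,0,0,0,0,0,0,-0.8,0,0,0,0,0,0,-1,0,0,0,0,0,0,-1,0]}}

```text
t: 31.82
eef_pos: [0.5391, -0.3325, 0.1736]
ee_rot: [3.142, 0.005, 2.824]
force: [0.7, 0.6, 0.4]
width: 0.0002
gripper_force: 0.0
```

```bash
python3 - <<'E'
from soap import *
g=arm.grab_frame("scene");o=cv2.imread("pics/scene0.png")
d=cv2.absdiff(g,o).max(2)>60
for n,(x0,y0,x1,y1) in dict(stamp=(105,280,190,330),brush=(190,290,300,345),cup=(330,265,385,325),palm=(455,235,512,275),round=(205,185,265,255),oblong=(95,210,178,290)).items():print(n,int(d[y0:y1,x0:x1].sum()))
m,f=look("w21");k=cream(f);c=max(cv2.findContours(k,0,2)[0],key=cv2.contourArea);r=cv2.minAreaRect(c);X=onz(m,cv2.boxPoints(r),.05)[:,:2];e=np.diff(X,axis=0);print(X.round(4).tolist(),np.hypot(*e.T).round(4),X.mean(0))
E
```

```text
stamp 0
brush 0
cup 0
palm 0
round 0
oblong 576
31.875 [ 0.5383 -0.3321  0.1719] [3.1413e+00 2.7000e-03 2.8240e+00] -2.6772901105946636e-05
[[0.4878, -0.3426], [0.5042, -0.2929], [0.5847, -0.3167], [0.5667, -0.3712]] [0.0524 0.0839 0.0573] [ 0.53585981 -0.33084712]
```

The bystanders haven't moved, the ejector is back at rest, and the bar is flat in the oblong cavity. Handing in.

```bash
python3 -c "
from station import arm
print(arm.job_done())"
```

```text
the job is handed in; nothing more can be done
None
```

I handed the job in at about 32 s of the 72 s allowed: the ejector was pressed home and sprang back, and the bar lies flat and fully down in the oblong die, its top 14 mm proud, after first catching on the cavity rim and being re-levelled; the camera check showed nothing else moved.

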